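# Clear the reagent bottles, put the mortar on the balance, put the bottles back

### The arm

A 6-joint arm with a two-finger parallel gripper is mounted at the origin on the work surface. World frame = base frame: x ahead of the robot, y to its left, z up, the work surface at z = 0. Lengths are in m, angles in rad, forces in N, time in s.
With the tool pointing down it reaches from about 0.35 to 0.8 m from the base axis. Payload 7.3 kg.
Tool frame: the origin (TCP) lies on the centre line of the jaws, within the pads' length; the fingertips stand 14 mm ahead of it and the grasp point (between the pads) lies 5 mm behind it (robot.nose_length is the z of the fingertips in the tool frame, in m); z points along the fingers, y is the line along which they close (so a half turn about z gives the same grasp; the last joint's range is limited). The gripper opens to 85 mm and grips with 20 to 120 N. Pads are 22 mm wide; open, the fingers measure 114 mm over their backs; the gripper's body (76 mm by 85 mm) begins 54 mm behind the grasp point. The pads swing forward as they close: fully open they stand 13 mm farther back than shut.
Start: joints at [0.987, 0.342, 1.524, -0, 1.275, -0.146], TCP at [0.223, 0.476, 0.245] pointing down, gripper open.
Joint ranges: [-2.53, 2.53], [-0.77, 2.02], [0.04, 2.7], [-1, 4.14], [0.28, 2.66], [-3.11, 3.11]. Speed limits (rad/s): [2.57, 2.57, 3.14, 3.14, 3.14, 3.14].

### API

Orientations are given as a 3x3 rotation matrix whose columns are the frame's x, y, z axes.
In Python, from rig import robot gives the robot as it stands.
- The arm moves only by the tool send_rows, never from a script. Its argument "targets" is a list of rows, each an object with "offset": the shift along the world's x, y, z as a fraction of full scale, a list of three; "delta_rot": the turn, a rotation vector about the world's x, y, z as a fraction of full scale, a list of three. In form: [{"offset": [dx, dy, dz], "delta_rot": [ax, ay, az]}, ...]. A call has 1 to 5 rows; each row shifts and turns the commanded pose from where the row before left it; what a row does not reach is not made up. Full scale, the value 1, is 0.06 m for a shift and 0.1 rad for a turn. A row lasts 1/8 s, in which the tool goes at most 62.5 mm and 10.7 degrees, less where a joint would pass 70% of its speed; a pose out of reach is approached as far as the arm can. A call with a number of a shift or a turn outside -1 to 1 is refused whole. A call with a gripper value outside its range is refused whole. "hand" is the opening, from 0 (shut) to 1 (fully open), set as the call begins (left out, the last holds). The fingers move at their own pace and stop on an object; the grip force is fixed at half the most. Time passes only in rows, so rows that do not move let the fingers close. It gives the time, the measured TCP pose, the force, the opening and the grip force at its end, in the units of the state.
- robot.read_state(): the state, without advancing time (a new reading comes with each control period).
- robot.get_image(name): name is "side" or "top" or "wrist"; returns a dict with "frame" (400x640x3 uint8, red, green, blue), "range_z" (400x640 float32, m along the optical axis (not along the pixel's ray), 0 where there is no reading), "fx", "fy", "cx", "cy" (pixels), "position" and "rotation" of the camera in the world; the wrist camera has in their place "T_tool_cam" (4x4, takes a point from camera to tool coordinates, whose origin is the TCP and whose axes are the flange's). Camera axes: x right, y up, looking along -z (the intrinsics and any distortion apply to the point x, -y, -z); pixel columns grow to the right and rows downward; lengths in m; the calibration is good to about 2 mm. A picture is of the moment at which its call begins: read the wrist's pose just before it.
- robot.finish_job(): hands the job in; it is judged then, once.
The state is a dict: "time_s": time; "joint_pos": joint angles; "joint_vel": joint speeds; "tau": joint torques, N m; "eef_pos": TCP position; "eef_rot": TCP orientation; "wrist_force": force on the tool from outside, world axes, zero at the start; "ft_torque": the same for the moment, N m; "grip_width": finger opening in m; "gripper_force": force on a finger pad.
Only numpy, scipy, OpenCV 4.12 (cv2) and the standard library are available. Lean on these libraries where they do the work, as an engineer would, in place of code of your own. Each camera call takes 0.05 s, during which the arm holds its last target. There are 200 camera calls.

### The job

The white mortar on the bottle board is hemmed in by three brown reagent bottles: stand all three bottles in the white tray, set the mortar upright in the middle of the balance pan, and only then stand each bottle back on the board, centred on the disc of its own cap colour. Keep the bottles upright all the time, set everything down instead of dropping it, and leave the little green dropper bottle in the tray where it is.

Things in the scene. Friction and masses are not known exactly. Their poses are not given: they have to be found in the camera images.
- bottle_red_mid (a point): Centre (half-way up, 65 mm above the foot) of the brown glass bottle with red screw cap and red label stripe; loose, 0.18 to 0.31 kg, 130 mm tall, body 50 mm in diameter up to 98 mm, cap 34 mm in diameter; z is its upright axis. It starts on the disc of its own colour, about 62 mm centre to centre from the mortar, 75 mm or more from the other bottles.
- bottle_blue_mid (a point): Centre (half-way up, 65 mm above the foot) of the brown glass bottle with blue screw cap and blue label stripe; loose, 0.18 to 0.31 kg, 130 mm tall, body 50 mm in diameter up to 98 mm, cap 34 mm in diameter; z is its upright axis. It starts on the disc of its own colour, about 62 mm centre to centre from the mortar, 75 mm or more from the other bottles.
- bottle_yellow_mid (a point): Centre (half-way up, 65 mm above the foot) of the brown glass bottle with yellow screw cap and yellow label stripe; loose, 0.18 to 0.31 kg, 130 mm tall, body 50 mm in diameter up to 98 mm, cap 34 mm in diameter; z is its upright axis. It starts on the disc of its own colour, about 62 mm centre to centre from the mortar, 75 mm or more from the other bottles.
- spot_red: The flat red disc, 64 mm in diameter, stuck on the wooden board: the place of the red-capped bottle, which hides its middle at first. Origin: its centre, on the board's top face, 12 mm above the desk. The board (220 by 220 mm, fixed) has side rails 26 mm and a back rail 57 mm high above the desk; a 32 mm tall slide box lies loose along the back rail.
- spot_blue: The flat blue disc, 64 mm in diameter, stuck on the wooden board: the place of the blue-capped bottle, which hides its middle at first. Origin: its centre, on the board's top face, 12 mm above the desk. The board (220 by 220 mm, fixed) has side rails 26 mm and a back rail 57 mm high above the desk; a 32 mm tall slide box lies loose along the back rail.
- spot_yellow: The flat yellow disc, 64 mm in diameter, stuck on the wooden board: the place of the yellow-capped bottle, which hides its middle at first. Origin: its centre, on the board's top face, 12 mm above the desk. The board (220 by 220 mm, fixed) has side rails 26 mm and a back rail 57 mm high above the desk; a 32 mm tall slide box lies loose along the back rail.
- mortar_mid (a point): Centre (half-way up, 22 mm above the foot) of the small white porcelain mortar, loose, 0.19 to 0.31 kg: a round bowl 44 mm tall, 64 mm in outer diameter and upright over its top 16 mm, tapering to a 42 mm foot; wall 7 mm, a lip juts 4 mm out at one side of the rim. z is up. It starts on the board (top face 12 mm above the desk), the taller bottles about 5 mm from it on three sides.
- balance_pan (a point): Centre of the top face of the balance's round steel pan, 116 mm in diameter, 65 mm above the desk; rigid. The balance (grey, 230 by 175 mm, black display beside the pan) is fixed. x points from the display across the pan, z up.
- tray: The open white plastic tray, fixed: 280 mm along its x, 200 mm along its y, 45 mm tall, walls 4 mm thick with a rim jutting 5 mm outside, inner floor 4 mm above the desk. Origin: centre of its underside, on the desk; z up. The dropper bottle stands in it near the +x end (x about 0.11, y -0.07 to 0.07 m); the rest is free.
- dropper_mid (a point): Centre (half-way up, 40 mm above the foot) of the little green plastic dropper bottle with white label, black collar and rubber bulb, 30 mm in diameter, 81 mm tall, standing in the tray near its +x end; loose, 0.09 kg. It is to stay where it is. z is its upright axis.
Things that resemble listed ones, but are neither listed nor needed, are in the scene too. Of the things that look like the part that bears mortar_mid, the smallest one is meant.

How it is judged:
By the outcome, as a careful person would: the job done as asked, in the order asked, and still so for the second after the job is handed in, with the robot touching nothing.
It also fails if it takes over 144 s, if anything falls off the work surface, if the arm or the gripper's body presses on something with over 40 N, if the wrist force passes 120 N, or if a joint passes its speed limit or range.

## Working session

There is one attempt and no reset: what is moved stays moved. The work goes in short steps, Python scripts to look and compute and a tool call to move; the robot and the scene stay as the last step left them, time stands still between calls to the robot, and variables do not carry over. Pictures are saved under pics/ and viewed, at most 14 in all, crops included, and the job is handed in when it is done.

Besides the shell and the picture viewer there is one more tool, called after "Request:" by a JSON object that holds its "method" and its "body". send_rows: Moves the arm, as the interface text tells. Its arguments: {"type":"object","properties":{"targets":{"type":"array","items":{"type":"object","properties":{"offset":{"type":"array","items":{"type":"number","minimum":-1,"maximum":1}},"delta_rot":{"type":"array","items":{"type":"number","minimum":-1,"maximum":1}}}}},"hand":{"type":"number"}},"required":["targets"]}

```bash
mkdir -p pics; ls; cat > h.py <<'E'
import numpy as np, cv2
from rig import robot
def grab(n):
    s=robot.read_state(); d=robot.get_image(n)
    if n=="wrist":
        T=np.eye(4);T[:3,:3]=s["eef_rot"];T[:3,3]=s["eef_pos"];T=T@np.array(d["T_tool_cam"])
        d["rotation"]=T[:3,:3];d["position"]=T[:3,3]
    return d
def save(d,f): cv2.imwrite(f,cv2.cvtColor(d["frame"],cv2.COLOR_RGB2BGR))
def plane(d,u,v,z):
    r=np.array(d["rotation"])@np.array([(u-d["cx"])/d["fx"],-(v-d["cy"])/d["fy"],-1]);p=np.array(d["position"])
    return p+r*(z-p[2])/r[2]
def cloud(d):
    Z=d["range_z"];v,u=np.mgrid[:Z.shape[0],:Z.shape[1]]
    P=np.stack([(u-d["cx"])/d["fx"]*Z,-(v-d["cy"])/d["fy"]*Z,-Z],-1)
    return P@np.array(d["rotation"]).T+np.array(d["position"])
E
python3 - <<'E'
from h import *
for n in("top","side"):
    d=grab(n);save(d,f"pics/{n}0.png");print(n,{k:(v if k not in("frame","range_z") else 0) for k,v in d.items()})
s=robot.read_state();print(s)
E
```

```text
pics
top {'frame': 0, 'range_z': 0, 'fx': 499.4956106924461, 'fy': 499.4956106924461, 'cx': 310.66556392779495, 'cy': 203.27235605260768, 'position': array([ 0.42846876, -0.02394167,  1.26265967]), 'rotation': array([[ 0.01980813,  0.99778532, -0.06349873],
       [-0.9995381 ,  0.01829877, -0.02426413],
       [-0.02304845,  0.06395003,  0.99768691]])}
side {'frame': 0, 'range_z': 0, 'fx': 429.1246280962414, 'fy': 429.1246280962414, 'cx': 318.094876116826, 'cy': 195.93179953202392, 'position': array([ 0.15036299, -0.75843444,  0.73842031]), 'rotation': array([[ 9.02422715e-01,  2.67709018e-01, -3.37587210e-01],
       [-4.30851087e-01,  5.59328163e-01, -7.08180307e-01],
       [-7.64220631e-04,  7.84527812e-01,  6.20093161e-01]])}
{'time_s': 0.1, 'joint_pos': array([ 9.86990413e-01,  3.42623183e-01,  1.52492714e+00,  1.15564346e-05,
        1.27539370e+00, -1.45978736e-01]), 'joint_vel': array([-1.50954179e-03, -1.08960590e-03, -2.64998349e-03,  6.46659022e-04,
        1.51979200e-03, -3.96248720e-07]), 'tau': array([ 1.54818739e-03, -4.34448552e+01, -2.46488947e+01, -2.35627303e-04,
        4.69394348e-03, -1.43569355e-05]), 'eef_pos': array([0.22236351, 0.47520918, 0.24470897]), 'eef_rot': array([[-9.05673510e-01,  4.23975147e-01, -7.54103063e-04],
       [ 4.23975767e-01,  9.05672839e-01, -1.12144752e-03],
       [ 2.07504786e-04, -1.33538673e-03, -9.99999087e-01]]), 'wrist_force': array([-0.07412851, -0.92085313, -0.67454164]), 'ft_torque': array([-0.01608451, -0.00467516,  0.00443238]), 'gripper_force': 0.0, 'grip_width': 0.08566187177458229}
```

View pics/top0.png

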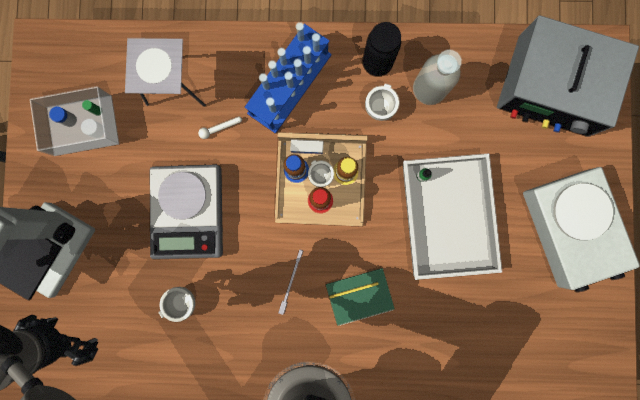

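View pics/side0.png

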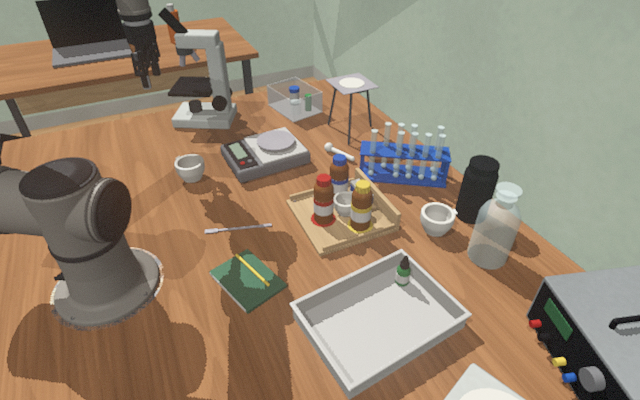

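The top view shows the caps at blue (295,165), yellow (347,168) and red (320,198). The small mortar is at (321,173), the balance pan at (182,195), the tray at (452,216) and the dropper at (425,174). The side view agrees with this.

```bash
cat > m.py <<'E'
from h import *
d=grab("top");C=cloud(d);hsv=cv2.cvtColor(d["frame"],cv2.COLOR_RGB2HSV);H,S,V=[hsv[...,i].astype(int) for i in range(3)]
z=C[...,2]
col={"red":((H<6)|(H>172))&(S>150)&(V>70),"blue":(H>100)&(H<125)&(S>130)&(V>60),"yellow":(H>20)&(H<33)&(S>170)&(V>90)}
board=np.zeros(z.shape,bool);board[135:235,275:370]=1
for k,m in col.items():
    for nm,zz in(("cap",(z>.12)&(z<.16)),("disc",(z<.03))):
        q=m&board&zz; 
        if q.sum()<5: print(k,nm,"none");continue
        v,u=np.nonzero(q);zp=.142 if nm=="cap" else .012
        P=np.array([plane(d,a,b,zp) for a,b in zip(u,v)])[:,:2].astype(np.float32)
        print(k,nm,q.sum(),"circle",np.round(cv2.minEnclosingCircle(P),4) if 0 else [np.round(x,4) for x in cv2.minEnclosingCircle(P)],"med z",np.median(z[q]).round(4))
def circ(mask,zp,n):
    v,u=np.nonzero(mask);P=np.array([plane(d,a,b,zp) for a,b in zip(u,v)])[:,:2].astype(np.float32);h=cv2.convexHull(P)
    print(n,mask.sum(),[np.round(x,4) for x in cv2.minEnclosingCircle(P)],"ell",cv2.fitEllipse(h),np.median(z[mask]).round(4))
def win(u0,u1,v0,v1):
    w=np.zeros(z.shape,bool);w[v0:v1,u0:u1]=1;return w
circ(win(305,336,158,188)&(z>.048)&(z<.064)&(S<60),.056,"mortar")
circ(win(150,215,165,228)&(z>.057)&(z<.075),.065,"pan")
t=win(398,508,145,285)&(z>.035)&(z<.055)
v,u=np.nonzero(t);P=np.array([plane(d,a,b,.045) for a,b in zip(u,v)])[:,:2].astype(np.float32)
print("tray",cv2.minAreaRect(P))
circ(win(405,440,155,190)&(z>.06),.085,"dropper")
b=win(140,230,155,265)&(z>.02)&(z<.09);v,u=np.nonzero(b)
print("bal",cv2.minAreaRect(np.array([plane(d,a,c,.06) for a,c in zip(u,v)])[:,:2].astype(np.float32)))
for w,n in((win(270,372,130,155),"backrail"),(win(274,284,140,225),"left"),(win(360,370,140,225),"right")):
    q=w&(z>.02)&(z<.08); print(n,[C[q][:,i].min().round(3) for i in range(3)],[C[q][:,i].max().round(3) for i in range(3)])
E
python3 m.py
```

```text
red cap 187 circle [array([ 0.5166, -0.0166]), np.float64(0.0182)] med z 0.1417
red disc 108 circle [array([ 0.5159, -0.0172]), np.float64(0.0312)] med z 0.0125
blue cap 172 circle [array([0.5915, 0.0448]), np.float64(0.0172)] med z 0.1419
blue disc 86 circle [array([0.5918, 0.0446]), np.float64(0.0303)] med z 0.0128
yellow cap none
yellow disc none
mortar 233 [array([ 0.579, -0.013]), np.float64(0.0353)] ell ((0.580173909664154, -0.014571171253919601), (0.06233387440443039, 0.07016054540872574), 144.0807342529297) 0.0559
pan 1784 [array([0.5002, 0.3076]), np.float64(0.0851)] ell ((0.508698046207428, 0.30143606662750244), (0.1299166977405548, 0.1906462460756302), 178.05474853515625) 0.0653
tray ((0.4814731776714325, -0.3365386128425598), (0.2893669605255127, 0.20980560779571533), 5.975650310516357)
dropper 60 [array([ 0.5827, -0.2404]), np.float64(0.0381)] ell ((0.5830225944519043, -0.25013914704322815), (0.04922419413924217, 0.09137479215860367), 66.72174835205078) 0.07
bal ((0.4794684648513794, 0.3084138035774231), (0.2262250781059265, 0.1735142171382904), 2.3231139183044434)
backrail [np.float64(0.629), np.float64(-0.127), np.float64(0.02)] [np.float64(0.678), np.float64(0.091), np.float64(0.063)]
left [np.float64(0.469), np.float64(0.081), np.float64(0.021)] [np.float64(0.666), np.float64(0.095), np.float64(0.032)]
right [np.float64(0.465), np.float64(-0.127), np.float64(0.02)] [np.float64(0.663), np.float64(-0.112), np.float64(0.061)]
```

```bash
cat > m2.py <<'E'
exec(open('m.py').read().split('for k,m in col')[0])
def win(u0,u1,v0,v1):
    w=np.zeros(z.shape,bool);w[v0:v1,u0:u1]=1;return w
def circ(mask,zp,n):
    v,u=np.nonzero(mask);P=np.array([plane(d,a,b,zp) for a,b in zip(u,v)])[:,:2].astype(np.float32);h=cv2.convexHull(P)
    print(n,mask.sum(),[np.round(x,4) for x in cv2.minEnclosingCircle(P)],[np.round(x,4) for x in cv2.fitEllipse(h)],np.median(z[mask]).round(4))
print(hsv[168,347],hsv[182,347],hsv[195,182],hsv[240,160],hsv[174,421],z[174,421])
y=(H>18)&(H<36)&(S>150)
circ(y&win(330,368,145,195)&(z>.12),.142,"ycap")
circ(y&(S>185)&win(320,366,150,205)&(z<.016),.012,"ydisc")
cv2.imwrite("pics/crop1.png",cv2.resize(cv2.cvtColor(d["frame"][130:280,145:375],cv2.COLOR_RGB2BGR),None,fx=3.4,fy=3.4,interpolation=cv2.INTER_CUBIC))
g=cv2.medianBlur(cv2.cvtColor(d["frame"],cv2.COLOR_RGB2GRAY)[160:232,148:222],3)
c=cv2.HoughCircles(g,cv2.HOUGH_GRADIENT_ALT,1,20,param1=150,param2=.7,minRadius=18,maxRadius=32)
print(c)
if c is not None:
    for a in c[0][:3]: print(plane(d,a[0]+148,a[1]+160,.065),a[2]/499*1.2)
E
python3 m2.py
```

```text
[ 28 149 234] [ 25 155 205] [162   7 194] [ 54  40 165] [ 66 145 123] 0.04987167477645493
ycap 115 [array([ 0.5871, -0.0778]), np.float64(0.0184)] [array([ 0.587 , -0.0783]), array([0.0338, 0.0355]), np.float64(112.7893)] 0.1418Traceback (most recent call last):
  File "m2.py", line 10, in <module>
    circ(y&(S>185)&win(320,366,150,205)&(z<.016),.012,"ydisc")
    ~~~~^^^^^^^^^^^^^^^^^^^^^^^^^^^^^^^^^^^^^^^^^^^^^^^^^^^^^^
  File "m2.py", line 5, in circ
    v,u=np.nonzero(mask);P=np.array([plane(d,a,b,zp) for a,b in zip(u,v)])[:,:2].astype(np.float32);h=cv2.convexHull(P)
                           ~~~~~~~~~~~~~~~~~~~~~~~~~~~~~~~~~~~~~~~~~~~~~~~^^^^^^
IndexError: too many indices for array: array is 1-dimensional, but 2 were indexed
```

```bash
sed -i '/ydisc/d' m2.py; cat >> m2.py <<'E'
circ((H>130)&win(150,215,165,228)&(z>.057)&(z<.075),.065,"pancol")
E
python3 m2.py
```

```text
[ 27 150 234] [ 26 156 206] [150   7 196] [ 52  42 164] [ 66 145 121] 0.05236263869546587
ycap 109 [array([ 0.5869, -0.0794]), np.float64(0.0187)] [array([ 0.5873, -0.0791]), array([0.0347, 0.0363]), np.float64(31.7331)] 0.1412
[[[34.       34.       25.823515]]]
[0.5214688  0.31710774 0.065     ] 0.062100638
pancol 1720 [array([0.5188, 0.3182]), np.float64(0.0575)] [array([0.5188, 0.3182]), array([0.113 , 0.1139]), np.float64(177.9806)] 0.0652
```

View pics/crop1.png

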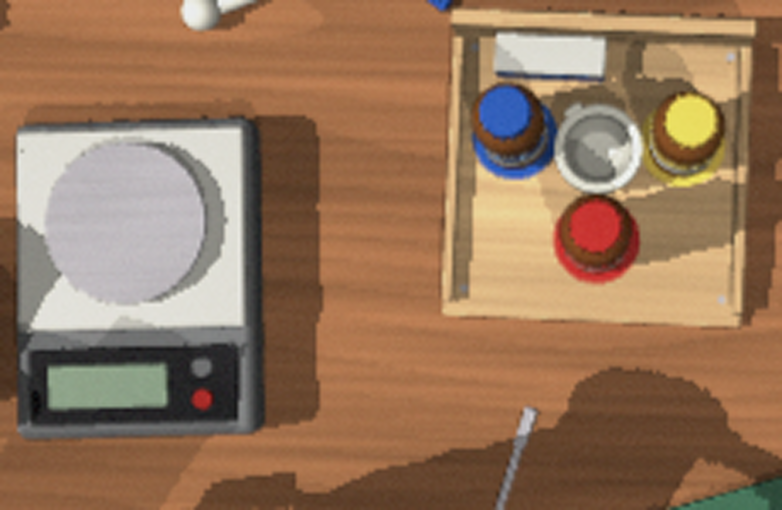

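The pan centre is at (0.519,0.318). In the crop, the mortar's lip points up-left, roughly towards +x+y. I'll take red first: move above it with the jaws along world y.

Request:
{"method": "send_rows", "body": {"hand": 1, "targets": [{"offset":[0.49,-0.82,0],"delta_rot":[0,0,0.88]},{"offset":[0.49,-0.82,0],"delta_rot":[0,0,0.88]},{"offset":[0.49,-0.82,0],"delta_rot":[0,0,0.88]},{"offset":[0.49,-0.82,0],"delta_rot":[0,0,0.88]},{"offset":[0.49,-0.82,0],"delta_rot":[0,0,0.86]}]}}

```text
time_s: 0.88
eef_pos: [0.3702, 0.2279, 0.2455]
eef_rot: [[-1.0, -0.003, 0.0], [-0.003, 1.0, 0.0], [-0.0, 0.0, -1.0]]
wrist_force: [0.9, 0.4, -0.2]
grip_width: 0.0852
gripper_force: 0.0
```

Request:
{"method": "send_rows", "body": {"targets": [{"offset":[0.49,-0.82,0],"delta_rot":[0,0,0]},{"offset":[0.49,-0.82,0],"delta_rot":[0,0,0]},{"offset":[0.49,-0.82,0],"delta_rot":[0,0,0]},{"offset":[0.49,-0.82,0],"delta_rot":[0,0,0]},{"offset":[0,0,0],"delta_rot":[0,0,0]}]}}

```text
time_s: 1.5
eef_pos: [0.4886, 0.0296, 0.2449]
eef_rot: [[-1.0, 0.005, 0.0], [0.005, 1.0, -0.001], [-0.0, -0.001, -1.0]]
wrist_force: [-0.4, 0.2, -0.2]
grip_width: 0.0853
gripper_force: 0.0
```

Request:
{"method": "send_rows", "body": {"targets": [{"offset":[0.46,-0.78,0],"delta_rot":[0,0,0]},{"offset":[0,0,0],"delta_rot":[0,0,0]},{"offset":[0,0,-0.85],"delta_rot":[0,0,0]},{"offset":[0,0,-0.4],"delta_rot":[0,0,0]},{"offset":[0,0,0],"delta_rot":[0,0,0]}]}}

```text
time_s: 2.12
eef_pos: [0.513, -0.0125, 0.1689]
eef_rot: [[-1.0, -0.001, -0.005], [-0.001, 1.0, 0.001], [0.005, 0.001, -1.0]]
wrist_force: [0.8, -0.8, 0.2]
grip_width: 0.0855
gripper_force: 0.0
```

Request:
{"method": "send_rows", "body": {"targets": [{"offset":[0,0,-0.5],"delta_rot":[0,0,0]},{"offset":[0,0,-0.5],"delta_rot":[0,0,0]},{"offset":[0,0,-0.3],"delta_rot":[0,0,0]},{"offset":[0,0,0],"delta_rot":[0,0,0]}]}}

```text
time_s: 2.62
eef_pos: [0.5146, -0.0133, 0.0926]
eef_rot: [[-1.0, -0.001, -0.001], [-0.001, 1.0, 0.0], [0.001, 0.0, -1.0]]
wrist_force: [0.9, 0.3, 1.0]
grip_width: 0.0856
gripper_force: 0.0
```

Request:
{"method": "send_rows", "body": {"hand": 0, "targets": [{"offset":[0,0,0],"delta_rot":[0,0,0]},{"offset":[0,0,0],"delta_rot":[0,0,0]},{"offset":[0,0,0],"delta_rot":[0,0,0]},{"offset":[0,0,0],"delta_rot":[0,0,0]},{"offset":[0,0,0],"delta_rot":[0,0,0]}]}}

```text
time_s: 3.25
eef_pos: [0.5158, -0.0144, 0.094]
eef_rot: [[-1.0, -0.0, 0.003], [-0.0, 1.0, -0.001], [-0.003, -0.001, -1.0]]
wrist_force: [-0.9, -1.3, 6.0]
grip_width: 0.0488
gripper_force: 61.1
```

Request:
{"method": "send_rows", "body": {"targets": [{"offset":[0,0,0.4],"delta_rot":[0,0,0]},{"offset":[0,0,0.8],"delta_rot":[0,0,0]},{"offset":[0,0,0.9],"delta_rot":[0,0,0]},{"offset":[-0.15,-0.43,0],"delta_rot":[0,0,0]},{"offset":[-0.29,-0.86,0],"delta_rot":[0,0,0]}]}}

```text
time_s: 3.88
eef_pos: [0.4885, -0.0911, 0.2194]
eef_rot: [[-1.0, -0.003, 0.002], [-0.003, 1.0, -0.0], [-0.002, -0.0, -1.0]]
wrist_force: [-0.0, -0.8, -3.2]
grip_width: 0.0484
gripper_force: 62.8
```

Request:
{"method": "send_rows", "body": {"targets": [{"offset":[-0.29,-0.86,0],"delta_rot":[0,0,0]},{"offset":[-0.29,-0.86,0],"delta_rot":[0,0,0]},{"offset":[-0.29,-0.86,0],"delta_rot":[0,0,0]},{"offset":[-0.29,-0.86,0],"delta_rot":[0,0,0]},{"offset":[-0.29,-0.86,0],"delta_rot":[0,0,0]}]}}

```text
time_s: 4.5
eef_pos: [0.4005, -0.3509, 0.2187]
eef_rot: [[-1.0, -0.0, 0.0], [-0.0, 1.0, 0.0], [-0.0, 0.0, -1.0]]
wrist_force: [0.2, 0.4, -2.8]
grip_width: 0.0487
gripper_force: 62.8
```

Request:
{"method": "send_rows", "body": {"targets": [{"offset":[-0.12,-0.43,0],"delta_rot":[0,0,0]},{"offset":[0,0,0],"delta_rot":[0,0,0]},{"offset":[0,0,0],"delta_rot":[0,0,0]}]}}

```text
time_s: 4.88
eef_pos: [0.3942, -0.3745, 0.2183]
eef_rot: [[-1.0, -0.0, -0.0], [-0.0, 1.0, 0.001], [0.0, 0.001, -1.0]]
wrist_force: [0.3, -0.6, -3.0]
grip_width: 0.0486
gripper_force: 63.0
```

Request:
{"method": "send_rows", "body": {"targets": [{"offset":[0,0,-0.8],"delta_rot":[0,0,0]},{"offset":[0,0,-0.8],"delta_rot":[0,0,0]},{"offset":[0,0,-0.4],"delta_rot":[0,0,0]},{"offset":[0,0,-0.1],"delta_rot":[0,0,0]},{"offset":[0,0,0],"delta_rot":[0,0,0]}]}}

```text
time_s: 5.5
eef_pos: [0.3948, -0.3749, 0.093]
eef_rot: [[-1.0, -0.001, 0.0], [-0.001, 1.0, -0.0], [-0.0, -0.0, -1.0]]
wrist_force: [-0.3, 0.2, -2.0]
grip_width: 0.0488
gripper_force: 63.0
```

Request:
{"method": "send_rows", "body": {"targets": [{"offset":[0,0,-0.05],"delta_rot":[0,0,0]},{"offset":[0,0,-0.02],"delta_rot":[0,0,0]},{"offset":[0,0,0],"delta_rot":[0,0,0]},{"offset":[0,0,0],"delta_rot":[0,0,0]}]}}

```text
time_s: 6.0
eef_pos: [0.3942, -0.3754, 0.0883]
eef_rot: [[-1.0, -0.0, 0.0], [-0.0, 1.0, -0.0], [-0.0, -0.0, -1.0]]
wrist_force: [0.1, -0.2, -2.7]
grip_width: 0.0486
gripper_force: 63.0
```

Request:
{"method": "send_rows", "body": {"targets": [{"offset":[0,0,-0.03],"delta_rot":[0,0,0]},{"offset":[0,0,0],"delta_rot":[0,0,0]},{"offset":[0,0,0],"delta_rot":[0,0,0]}]}}

```text
time_s: 6.38
eef_pos: [0.3941, -0.3752, 0.0862]
eef_rot: [[-1.0, -0.0, -0.0], [-0.0, 1.0, 0.0], [0.0, 0.0, -1.0]]
wrist_force: [-0.8, -0.3, -2.8]
grip_width: 0.0488
gripper_force: 63.1
```

Request:
{"method": "send_rows", "body": {"targets": [{"offset":[0,0,-0.03],"delta_rot":[0,0,0]},{"offset":[0,0,0],"delta_rot":[0,0,0]},{"offset":[0,0,0],"delta_rot":[0,0,0]}]}}

```text
time_s: 6.75
eef_pos: [0.3945, -0.3755, 0.086]
eef_rot: [[-1.0, -0.0, 0.001], [-0.0, 1.0, -0.001], [-0.001, -0.001, -1.0]]
wrist_force: [-2.3, 3.0, 10.2]
grip_width: 0.0485
gripper_force: 63.6
```

Request:
{"method": "send_rows", "body": {"hand": 1, "targets": [{"offset":[0,0,0],"delta_rot":[0,0,0]},{"offset":[0,0,0],"delta_rot":[0,0,0]},{"offset":[0,0,0],"delta_rot":[0,0,0]},{"offset":[0,0,0],"delta_rot":[0,0,0]}]}}

```text
time_s: 7.25
eef_pos: [0.3941, -0.3753, 0.0844]
eef_rot: [[-1.0, -0.0, -0.0], [-0.0, 1.0, 0.0], [0.0, 0.0, -1.0]]
wrist_force: [0.3, 0.1, -0.4]
grip_width: 0.0854
gripper_force: 0.0
```

Request:
{"method": "send_rows", "body": {"targets": [{"offset":[0,0,0.4],"delta_rot":[0,0,0]},{"offset":[0,0,0.8],"delta_rot":[0,0,0]},{"offset":[0,0,0.8],"delta_rot":[0,0,0]},{"offset":[0,0,0.7],"delta_rot":[0,0,0]},{"offset":[0.53,0.82,0],"delta_rot":[0,0,0]}]}}

```text
time_s: 7.88
eef_pos: [0.4263, -0.3293, 0.2501]
eef_rot: [[-1.0, 0.005, 0.005], [0.005, 1.0, -0.006], [-0.005, -0.006, -1.0]]
wrist_force: [0.5, 0.2, -1.4]
grip_width: 0.0856
gripper_force: 0.0
```

Request:
{"method": "send_rows", "body": {"targets": [{"offset":[0.53,0.82,0],"delta_rot":[0,0,0]},{"offset":[0.53,0.82,0],"delta_rot":[0,0,0]},{"offset":[0.53,0.82,0],"delta_rot":[0,0,0]},{"offset":[0.53,0.82,0],"delta_rot":[0,0,0]},{"offset":[0.53,0.82,0],"delta_rot":[0,0,0]}]}}

```text
time_s: 8.5
eef_pos: [0.5858, -0.0784, 0.2465]
eef_rot: [[-1.0, -0.0, 0.0], [-0.0, 1.0, -0.0], [-0.0, -0.0, -1.0]]
wrist_force: [2.4, -0.7, -0.8]
grip_width: 0.0855
gripper_force: 0.0
```

Request:
{"method": "send_rows", "body": {"targets": [{"offset":[0,0,0],"delta_rot":[0,0,0]},{"offset":[0,0,0],"delta_rot":[0,0,0]}]}}

```text
time_s: 8.75
eef_pos: [0.5847, -0.0802, 0.2462]
eef_rot: [[-1.0, -0.001, -0.001], [-0.001, 1.0, -0.0], [0.001, -0.0, -1.0]]
wrist_force: [-0.4, -0.8, -0.8]
grip_width: 0.0853
gripper_force: 0.0
```

Request:
{"method": "send_rows", "body": {"targets": [{"offset":[0.04,0.03,-0.85],"delta_rot":[0,0,0]},{"offset":[0,0,-0.7],"delta_rot":[0,0,0]},{"offset":[0,0,-0.6],"delta_rot":[0,0,0]},{"offset":[0,0,-0.4],"delta_rot":[0,0,0]},{"offset":[0,0,0],"delta_rot":[0,0,0]}]}}

```text
time_s: 9.38
eef_pos: [0.5856, -0.0796, 0.0919]
eef_rot: [[-1.0, 0.002, -0.004], [0.002, 1.0, 0.001], [0.004, 0.001, -1.0]]
wrist_force: [-0.0, -0.5, -0.0]
grip_width: 0.0859
gripper_force: 0.0
```

Request:
{"method": "send_rows", "body": {"hand": 0, "targets": [{"offset":[0,0,0],"delta_rot":[0,0,0]},{"offset":[0,0,0],"delta_rot":[0,0,0]},{"offset":[0,0,0],"delta_rot":[0,0,0]},{"offset":[0,0,0],"delta_rot":[0,0,0]},{"offset":[0,0,0],"delta_rot":[0,0,0]}]}}

```text
time_s: 10.0
eef_pos: [0.5883, -0.0789, 0.0955]
eef_rot: [[-1.0, -0.0, 0.003], [-0.0, 1.0, -0.001], [-0.003, -0.001, -1.0]]
wrist_force: [-0.5, -1.0, 6.6]
grip_width: 0.048
gripper_force: 62.1
```

Request:
{"method": "send_rows", "body": {"targets": [{"offset":[0,0,0.4],"delta_rot":[0,0,0]},{"offset":[0,0,0.8],"delta_rot":[0,0,0]},{"offset":[0,0,0.9],"delta_rot":[0,0,0]},{"offset":[-0.16,-0.4,0],"delta_rot":[0,0,0]},{"offset":[-0.32,-0.8,0],"delta_rot":[0,0,0]}]}}

```text
time_s: 10.62
eef_pos: [0.5589, -0.1496, 0.2207]
eef_rot: [[-1.0, -0.004, 0.002], [-0.004, 1.0, -0.0], [-0.002, -0.0, -1.0]]
wrist_force: [0.2, -0.5, -1.8]
grip_width: 0.0482
gripper_force: 62.4
```

Request:
{"method": "send_rows", "body": {"targets": [{"offset":[-0.32,-0.8,0],"delta_rot":[0,0,0]},{"offset":[-0.32,-0.8,0],"delta_rot":[0,0,0]},{"offset":[-0.32,-0.8,0],"delta_rot":[0,0,0]},{"offset":[-0.32,-0.8,0],"delta_rot":[0,0,0]},{"offset":[-0.16,-0.4,0],"delta_rot":[0,0,0]}]}}

```text
time_s: 11.25
eef_pos: [0.4707, -0.3686, 0.2197]
eef_rot: [[-1.0, 0.002, 0.0], [0.002, 1.0, -0.0], [-0.0, -0.0, -1.0]]
wrist_force: [0.1, 0.1, -1.9]
grip_width: 0.0485
gripper_force: 62.5
```

Request:
{"method": "send_rows", "body": {"targets": [{"offset":[0,0,0],"delta_rot":[0,0,0]},{"offset":[0,0,0],"delta_rot":[0,0,0]}]}}

```text
time_s: 11.5
eef_pos: [0.4723, -0.3656, 0.2196]
eef_rot: [[-1.0, -0.0, 0.0], [-0.0, 1.0, 0.001], [-0.0, 0.001, -1.0]]
wrist_force: [0.5, -0.2, -2.0]
grip_width: 0.0481
gripper_force: 62.5
```

Request:
{"method": "send_rows", "body": {"targets": [{"offset":[0,0,-0.8],"delta_rot":[0,0,0]},{"offset":[0,0,-0.8],"delta_rot":[0,0,0]},{"offset":[0,0,-0.4],"delta_rot":[0,0,0]},{"offset":[0,0,-0.14],"delta_rot":[0,0,0]},{"offset":[0,0,0],"delta_rot":[0,0,0]}]}}

```text
time_s: 12.12
eef_pos: [0.4728, -0.3658, 0.0915]
eef_rot: [[-1.0, -0.001, 0.0], [-0.001, 1.0, -0.0], [-0.0, -0.0, -1.0]]
wrist_force: [0.5, -0.7, -1.1]
grip_width: 0.048
gripper_force: 62.5
```

Request:
{"method": "send_rows", "body": {"targets": [{"offset":[0,0,-0.03],"delta_rot":[0,0,0]},{"offset":[0,0,0],"delta_rot":[0,0,0]},{"offset":[0,0,0],"delta_rot":[0,0,0]}]}}

```text
time_s: 12.5
eef_pos: [0.4723, -0.3665, 0.09]
eef_rot: [[-1.0, -0.0, 0.001], [-0.0, 1.0, -0.001], [-0.001, -0.001, -1.0]]
wrist_force: [0.0, -0.4, -1.2]
grip_width: 0.0482
gripper_force: 62.5
```

Request:
{"method": "send_rows", "body": {"targets": [{"offset":[0,0,-0.02],"delta_rot":[0,0,0]},{"offset":[0,0,0],"delta_rot":[0,0,0]},{"offset":[0,0,0],"delta_rot":[0,0,0]}]}}

```text
time_s: 12.88
eef_pos: [0.4721, -0.3663, 0.0881]
eef_rot: [[-1.0, -0.0, -0.0], [-0.0, 1.0, 0.0], [0.0, 0.0, -1.0]]
wrist_force: [-0.7, 0.1, -1.8]
grip_width: 0.0482
gripper_force: 62.5
```

Request:
{"method": "send_rows", "body": {"targets": [{"offset":[0,0,-0.02],"delta_rot":[0,0,0]},{"offset":[0,0,0],"delta_rot":[0,0,0]},{"offset":[0,0,0],"delta_rot":[0,0,0]}]}}

```text
time_s: 13.25
eef_pos: [0.4723, -0.3664, 0.0874]
eef_rot: [[-1.0, -0.0, 0.0], [-0.0, 1.0, -0.0], [-0.0, -0.0, -1.0]]
wrist_force: [-1.7, 0.9, 4.2]
grip_width: 0.0482
gripper_force: 63.0
```

Request:
{"method": "send_rows", "body": {"targets": [{"offset":[0,0,-0.02],"delta_rot":[0,0,0]},{"offset":[0,0,0],"delta_rot":[0,0,0]},{"offset":[0,0,0],"delta_rot":[0,0,0]}]}}

```text
time_s: 13.62
eef_pos: [0.4724, -0.3665, 0.0874]
eef_rot: [[-1.0, -0.0, 0.001], [-0.0, 1.0, -0.001], [-0.001, -0.001, -1.0]]
wrist_force: [-3.7, 2.5, 12.8]
grip_width: 0.0483
gripper_force: 63.9
```

Request:
{"method": "send_rows", "body": {"hand": 1, "targets": [{"offset":[0,0,0],"delta_rot":[0,0,0]},{"offset":[0,0,0],"delta_rot":[0,0,0]},{"offset":[0,0,0],"delta_rot":[0,0,0]},{"offset":[0,0,0],"delta_rot":[0,0,0]}]}}

```text
time_s: 14.12
eef_pos: [0.4721, -0.3662, 0.0854]
eef_rot: [[-1.0, -0.0, -0.0], [-0.0, 1.0, 0.0], [0.0, 0.0, -1.0]]
wrist_force: [-1.0, 0.1, -1.0]
grip_width: 0.0851
gripper_force: 0.0
```

Request:
{"method": "send_rows", "body": {"targets": [{"offset":[0,0,0.4],"delta_rot":[0,0,0]},{"offset":[0,0,0.8],"delta_rot":[0,0,0]},{"offset":[0,0,0.8],"delta_rot":[0,0,0]},{"offset":[0,0,0.7],"delta_rot":[0,0,0]},{"offset":[0.25,0.86,0],"delta_rot":[0,0,0]}]}}

```text
time_s: 14.75
eef_pos: [0.4879, -0.3178, 0.2513]
eef_rot: [[-1.0, 0.004, 0.006], [0.004, 1.0, -0.006], [-0.006, -0.006, -1.0]]
wrist_force: [1.0, 0.7, -0.2]
grip_width: 0.0856
gripper_force: 0.0
```

Request:
{"method": "send_rows", "body": {"targets": [{"offset":[0.25,0.86,0],"delta_rot":[0,0,0]},{"offset":[0.25,0.86,0],"delta_rot":[0,0,0]},{"offset":[0.25,0.86,0],"delta_rot":[0,0,0]},{"offset":[0.25,0.86,0],"delta_rot":[0,0,0]},{"offset":[0.25,0.86,0],"delta_rot":[0,0,0]}]}}

```text
time_s: 15.38
eef_pos: [0.5625, -0.055, 0.2477]
eef_rot: [[-1.0, -0.0, 0.0], [-0.0, 1.0, 0.0], [-0.0, 0.0, -1.0]]
wrist_force: [0.4, -1.0, -0.3]
grip_width: 0.0856
gripper_force: 0.0
```

Request:
{"method": "send_rows", "body": {"targets": [{"offset":[0.25,0.86,0],"delta_rot":[0,0,0]},{"offset":[0.25,0.83,0],"delta_rot":[0,0,0]},{"offset":[0,0,0],"delta_rot":[0,0,0]},{"offset":[0,0,0],"delta_rot":[0,0,0]}]}}

```text
time_s: 15.88
eef_pos: [0.592, 0.0445, 0.2475]
eef_rot: [[-1.0, -0.001, -0.001], [-0.001, 1.0, -0.0], [0.001, -0.0, -1.0]]
wrist_force: [-0.2, -0.3, -0.6]
grip_width: 0.0854
gripper_force: 0.0
```

Request:
{"method": "send_rows", "body": {"targets": [{"offset":[0,0,-0.85],"delta_rot":[0,0,0]},{"offset":[0,0,-0.7],"delta_rot":[0,0,0]},{"offset":[0,0,-0.6],"delta_rot":[0,0,0]},{"offset":[0,0,-0.43],"delta_rot":[0,0,0]},{"offset":[0,0,0],"delta_rot":[0,0,0]}]}}

```text
time_s: 16.5
eef_pos: [0.5907, 0.0431, 0.0911]
eef_rot: [[-1.0, 0.002, -0.004], [0.002, 1.0, 0.0], [0.004, 0.0, -1.0]]
wrist_force: [0.4, -0.4, 0.5]
grip_width: 0.0856
gripper_force: 0.0
```

Request:
{"method": "send_rows", "body": {"hand": 0, "targets": [{"offset":[0,0,0],"delta_rot":[0,0,0]},{"offset":[0,0,0],"delta_rot":[0,0,0]},{"offset":[0,0,0],"delta_rot":[0,0,0]},{"offset":[0,0,0],"delta_rot":[0,0,0]},{"offset":[0,0,0],"delta_rot":[0,0,0]}]}}

```text
time_s: 17.12
eef_pos: [0.5932, 0.0445, 0.0949]
eef_rot: [[-1.0, -0.0, 0.003], [-0.0, 1.0, -0.001], [-0.003, -0.001, -1.0]]
wrist_force: [-0.8, -1.3, 6.6]
grip_width: 0.048
gripper_force: 62.1
```

Request:
{"method": "send_rows", "body": {"targets": [{"offset":[0,0,0.4],"delta_rot":[0,0,0]},{"offset":[0,0,0.8],"delta_rot":[0,0,0]},{"offset":[0,0,0.9],"delta_rot":[0,0,0]},{"offset":[-0.05,-0.42,0.3],"delta_rot":[0,0,0]},{"offset":[-0.1,-0.84,0],"delta_rot":[0,0,0]}]}}

```text
time_s: 17.75
eef_pos: [0.5839, -0.0302, 0.2396]
eef_rot: [[-1.0, -0.004, 0.005], [-0.004, 1.0, -0.0], [-0.005, -0.0, -1.0]]
wrist_force: [-0.8, -0.6, -3.2]
grip_width: 0.0482
gripper_force: 62.8
```

Request:
{"method": "send_rows", "body": {"targets": [{"offset":[-0.1,-0.84,0],"delta_rot":[0,0,0]},{"offset":[-0.1,-0.84,0],"delta_rot":[0,0,0]},{"offset":[-0.1,-0.84,0],"delta_rot":[0,0,0]},{"offset":[-0.1,-0.84,0],"delta_rot":[0,0,0]},{"offset":[-0.1,-0.84,0],"delta_rot":[0,0,0]}]}}

```text
time_s: 18.38
eef_pos: [0.5526, -0.2843, 0.2372]
eef_rot: [[-1.0, -0.0, 0.0], [-0.0, 1.0, 0.0], [-0.0, 0.0, -1.0]]
wrist_force: [-0.3, -0.1, -2.2]
grip_width: 0.0487
gripper_force: 62.8
```

Request:
{"method": "send_rows", "body": {"targets": [{"offset":[-0.1,-0.84,0],"delta_rot":[0,0,0]},{"offset":[-0.05,-0.42,0],"delta_rot":[0,0,0]},{"offset":[0,0,0],"delta_rot":[0,0,0]},{"offset":[0,0,0],"delta_rot":[0,0,0]}]}}

```text
time_s: 18.88
eef_pos: [0.5441, -0.3577, 0.2368]
eef_rot: [[-1.0, -0.001, -0.0], [-0.001, 1.0, 0.001], [0.0, 0.001, -1.0]]
wrist_force: [0.0, 0.3, -1.9]
grip_width: 0.0483
gripper_force: 62.8
```

Request:
{"method": "send_rows", "body": {"targets": [{"offset":[0,0,-0.8],"delta_rot":[0,0,0]},{"offset":[0,0,-0.8],"delta_rot":[0,0,0]},{"offset":[0,0,-0.6],"delta_rot":[0,0,0]},{"offset":[0,0,-0.24],"delta_rot":[0,0,0]},{"offset":[0,0,0],"delta_rot":[0,0,0]}]}}

```text
time_s: 19.5
eef_pos: [0.5444, -0.3576, 0.0905]
eef_rot: [[-1.0, -0.001, -0.001], [-0.001, 1.0, 0.001], [0.001, 0.001, -1.0]]
wrist_force: [0.5, 0.3, -2.0]
grip_width: 0.0486
gripper_force: 62.8
```

Request:
{"method": "send_rows", "body": {"targets": [{"offset":[0,0,-0.03],"delta_rot":[0,0,0]},{"offset":[0,0,0],"delta_rot":[0,0,0]},{"offset":[0,0,-0.02],"delta_rot":[0,0,0]},{"offset":[0,0,0],"delta_rot":[0,0,0]}]}}

```text
time_s: 20.0
eef_pos: [0.5442, -0.3586, 0.0878]
eef_rot: [[-1.0, -0.0, 0.0], [-0.0, 1.0, -0.0], [-0.0, -0.0, -1.0]]
wrist_force: [0.0, 0.6, -2.4]
grip_width: 0.0482
gripper_force: 62.9
```

Request:
{"method": "send_rows", "body": {"targets": [{"offset":[0,0,-0.02],"delta_rot":[0,0,0]},{"offset":[0,0,0],"delta_rot":[0,0,0]},{"offset":[0,0,0],"delta_rot":[0,0,0]}]}}

```text
time_s: 20.38
eef_pos: [0.5443, -0.3586, 0.087]
eef_rot: [[-1.0, -0.0, 0.001], [-0.0, 1.0, -0.0], [-0.001, -0.0, -1.0]]
wrist_force: [-1.2, 1.3, 3.4]
grip_width: 0.0481
gripper_force: 63.3
```

Request:
{"method": "send_rows", "body": {"hand": 1, "targets": [{"offset":[0,0,-0.01],"delta_rot":[0,0,0]},{"offset":[0,0,0],"delta_rot":[0,0,0]},{"offset":[0,0,0],"delta_rot":[0,0,0]},{"offset":[0,0,0],"delta_rot":[0,0,0]}]}}

```text
time_s: 20.88
eef_pos: [0.5442, -0.3585, 0.0856]
eef_rot: [[-1.0, -0.0, -0.0], [-0.0, 1.0, 0.0], [0.0, 0.0, -1.0]]
wrist_force: [-0.0, -0.4, -0.2]
grip_width: 0.0854
gripper_force: 0.0
```

Request:
{"method": "send_rows", "body": {"targets": [{"offset":[0,0,0.4],"delta_rot":[0,0,0]},{"offset":[0,0,0.8],"delta_rot":[0,0,0]},{"offset":[0,0,0.8],"delta_rot":[0,0,0]},{"offset":[0,0,0.7],"delta_rot":[0,0,0]},{"offset":[0,0,0],"delta_rot":[0,0,0]}]}}

```text
time_s: 21.5
eef_pos: [0.5454, -0.3595, 0.2522]
eef_rot: [[-1.0, -0.0, 0.006], [-0.0, 1.0, -0.005], [-0.006, -0.005, -1.0]]
wrist_force: [0.7, 0.2, 0.0]
grip_width: 0.0854
gripper_force: 0.0
```

```bash
cat > m3.py <<'E'
exec(open('m2.py').read().split('print(hsv')[0])
save(d,"pics/top1.png")
yel=(H>20)&(H<33)&(S>140)
low=(z<.03)
def big(m):
    n,l,st,_=cv2.connectedComponentsWithStats(m.astype(np.uint8));return l==1+np.argmax(st[1:,4])
for n,m,w in(("red",col["red"],win(295,345,175,225)),("blue",col["blue"],win(270,318,150,195)),("yellow",yel,win(325,366,150,200))):
    try: circ(big(m&w&low),.012,n)
    except Exception as e: print(n,e)
M=big(win(300,342,152,192)&(z>.046)&(z<.066));circ(M,.056,"mortar")
v,u=np.nonzero(M);P=np.array([plane(d,a,b,.056) for a,b in zip(u,v)])[:,:2]
for c in ((.5785,-.014),):
    q=P-c; r=np.hypot(*q.T);a=np.degrees(np.arctan2(q[:,1],q[:,0])).round(-1)
    print([(t,r[a==t].max().round(3)) for t in np.arange(-180,180,20)])
print(hsv[170,350])
E
python3 m3.py
```

```text
red 489 [array([ 0.5165, -0.0171]), np.float64(0.0315)] [array([ 0.5166, -0.017 ]), array([0.0616, 0.0617]), np.float64(79.6081)] 0.013
blue 455 [array([0.5927, 0.0452]), np.float64(0.0312)] [array([0.5925, 0.0451]), array([0.0596, 0.0611]), np.float64(163.0936)] 0.0129
yellow 474 [array([ 0.5895, -0.0783]), np.float64(0.0318)] [array([ 0.5897, -0.0786]), array([0.0611, 0.0622]), np.float64(54.8958)] 0.0128
mortar 236 [array([ 0.5804, -0.0165]), np.float64(0.0345)] [array([ 0.5797, -0.0161]), array([0.0617, 0.0673]), np.float64(120.296)] 0.0555
[(np.int64(-180), np.float64(0.031)), (np.int64(-160), np.float64(0.033)), (np.int64(-140), np.float64(0.034)), (np.int64(-120), np.float64(0.034)), (np.int64(-100), np.float64(0.034)), (np.int64(-80), np.float64(0.034)), (np.int64(-60), np.float64(0.034)), (np.int64(-40), np.float64(0.033)), (np.int64(-20), np.float64(0.032)), (np.int64(0), np.float64(0.03)), (np.int64(20), np.float64(0.035)), (np.int64(40), np.float64(0.034)), (np.int64(60), np.float64(0.028)), (np.int64(80), np.float64(0.028)), (np.int64(100), np.float64(0.028)), (np.int64(120), np.float64(0.028)), (np.int64(140), np.float64(0.029)), (np.int64(160), np.float64(0.03))]
[ 24 158 221]
```

View pics/top1.png

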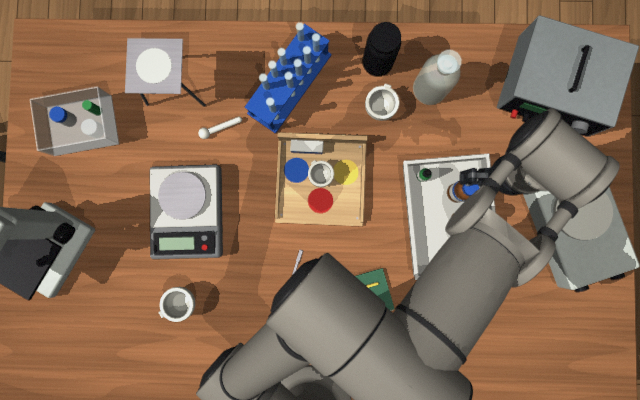

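The board is clear. The discs sit at red (320,200), blue (295,170) and yellow (347,172), and the mortar at (321,174) with its lip up and slightly left. The mortar is next.

Request:
{"method": "send_rows", "body": {"targets": [{"offset":[0.08,0.82,0],"delta_rot":[0,0,0]},{"offset":[0.08,0.82,0],"delta_rot":[0,0,0]},{"offset":[0.08,0.82,0],"delta_rot":[0,0,0]},{"offset":[0.08,0.82,0],"delta_rot":[0,0,0]},{"offset":[0.08,0.82,0],"delta_rot":[0,0,0]}]}}

```text
time_s: 22.18
eef_pos: [0.5674, -0.1107, 0.2459]
eef_rot: [[-1.0, -0.0, -0.003], [-0.0, 1.0, 0.001], [0.003, 0.001, -1.0]]
wrist_force: [0.5, 0.5, -0.1]
grip_width: 0.0852
gripper_force: 0.0
```

Request:
{"method": "send_rows", "body": {"targets": [{"offset":[0.08,0.82,0],"delta_rot":[0,0,0]},{"offset":[0.08,0.78,0],"delta_rot":[0,0,0]},{"offset":[0,0,-0.7],"delta_rot":[0,0,0]},{"offset":[0,0,-0.8],"delta_rot":[0,0,0]},{"offset":[0,0,0],"delta_rot":[0,0,0]}]}}

```text
time_s: 22.8
eef_pos: [0.5746, -0.0159, 0.1531]
eef_rot: [[-1.0, -0.0, -0.011], [-0.0, 1.0, 0.002], [0.011, 0.002, -1.0]]
wrist_force: [-0.6, -0.4, 0.3]
grip_width: 0.085
gripper_force: 0.0
```

Request:
{"method": "send_rows", "body": {"targets": [{"offset":[0,0,0],"delta_rot":[0,0,0]},{"offset":[0,0,0],"delta_rot":[0,0,0]}]}}

```text
time_s: 23.05
eef_pos: [0.5788, -0.0168, 0.1597]
eef_rot: [[-1.0, 0.0, 0.003], [0.0, 1.0, -0.0], [-0.003, -0.0, -1.0]]
wrist_force: [-0.1, -0.4, 1.1]
grip_width: 0.0854
gripper_force: 0.0
```

Request:
{"method": "send_rows", "body": {"targets": [{"offset":[0,0,-0.6],"delta_rot":[0,0,0]},{"offset":[0,0,-0.6],"delta_rot":[0,0,0]},{"offset":[0,0,-0.5],"delta_rot":[0,0,0]},{"offset":[0,0,-0.38],"delta_rot":[0,0,0]},{"offset":[0,0,0],"delta_rot":[0,0,0]}]}}

```text
time_s: 23.68
eef_pos: [0.5775, -0.0166, 0.0327]
eef_rot: [[-1.0, 0.0, -0.001], [0.0, 1.0, 0.0], [0.001, 0.0, -1.0]]
wrist_force: [0.6, 0.6, 0.3]
grip_width: 0.0852
gripper_force: 0.0
```

Request:
{"method": "send_rows", "body": {"hand": 0, "targets": [{"offset":[0,0,0],"delta_rot":[0,0,0]},{"offset":[0,0,0],"delta_rot":[0,0,0]},{"offset":[0,0,0],"delta_rot":[0,0,0]},{"offset":[0,0,0],"delta_rot":[0,0,0]},{"offset":[0,0,0],"delta_rot":[0,0,0]}]}}

```text
time_s: 24.3
eef_pos: [0.579, -0.0168, 0.0354]
eef_rot: [[-1.0, -0.0, 0.004], [-0.0, 1.0, -0.001], [-0.004, -0.001, -1.0]]
wrist_force: [-1.5, 0.5, 5.6]
grip_width: 0.0633
gripper_force: 64.9
```

Request:
{"method": "send_rows", "body": {"targets": [{"offset":[0,0,0.3],"delta_rot":[0,0,0]},{"offset":[0,0,0.6],"delta_rot":[0,0,0]},{"offset":[0,0,0.8],"delta_rot":[0,0,0]},{"offset":[0,0,0.8],"delta_rot":[0,0,0]},{"offset":[0,0,0],"delta_rot":[0,0,0]}]}}

```text
time_s: 24.92
eef_pos: [0.58, -0.0168, 0.1889]
eef_rot: [[-1.0, -0.0, 0.01], [-0.0, 1.0, -0.002], [-0.01, -0.002, -1.0]]
wrist_force: [0.5, 0.7, -2.9]
grip_width: 0.0631
gripper_force: 66.6
```

```bash
python3 - <<'E'
from h import *
a=grab("side");b=grab("wrist")
A=cv2.resize(a["frame"][100:250,260:460],(500,375));B=cv2.resize(b["frame"],(300,188))
im=np.zeros((375,800,3),np.uint8);im[:,:500]=A;im[:188,500:]=B
cv2.imwrite("pics/m1.png",im[...,::-1]);print(robot.read_state()["eef_pos"])
E
```

```text
[ 0.57753766 -0.01642133  0.18386044]
```

View pics/m1.png

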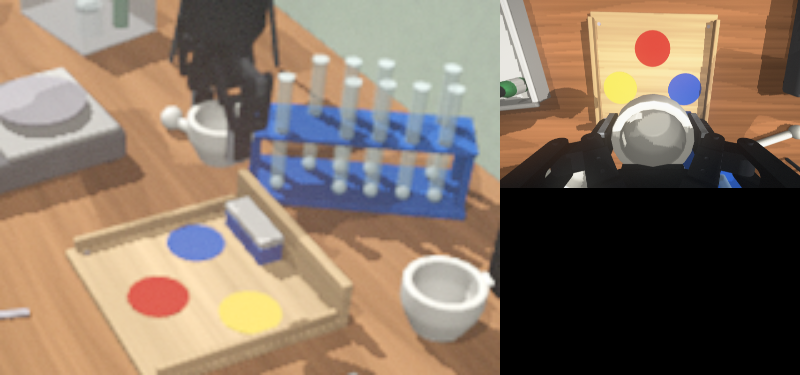

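The side view shows the mortar upright in the jaws near (215,130), and the board below is clear. Next I'll carry it to the pan.

Request:
{"method": "send_rows", "body": {"targets": [{"offset":[-0.07,0.4,0],"delta_rot":[0,0,0]},{"offset":[-0.14,0.8,0],"delta_rot":[0,0,0]},{"offset":[-0.14,0.8,0],"delta_rot":[0,0,0]},{"offset":[-0.14,0.8,0],"delta_rot":[0,0,0]},{"offset":[-0.14,0.8,0],"delta_rot":[0,0,0]}]}}

```text
time_s: 25.65
eef_pos: [0.5385, 0.2007, 0.1812]
eef_rot: [[-1.0, -0.0, -0.004], [-0.0, 1.0, -0.001], [0.004, -0.001, -1.0]]
wrist_force: [0.2, -0.6, -2.7]
grip_width: 0.0633
gripper_force: 66.6
```

Request:
{"method": "send_rows", "body": {"targets": [{"offset":[-0.14,0.8,0],"delta_rot":[0,0,0]},{"offset":[-0.14,0.8,0],"delta_rot":[0,0,0]},{"offset":[-0.07,0.38,0],"delta_rot":[0,0,0]},{"offset":[0,0,0],"delta_rot":[0,0,0]},{"offset":[0,0,0],"delta_rot":[0,0,0]}]}}

```text
time_s: 26.28
eef_pos: [0.5185, 0.3174, 0.1817]
eef_rot: [[-1.0, -0.0, -0.002], [-0.0, 1.0, -0.001], [0.002, -0.001, -1.0]]
wrist_force: [0.2, 0.4, -3.0]
grip_width: 0.0633
gripper_force: 66.7
```

Request:
{"method": "send_rows", "body": {"targets": [{"offset":[0,0,-0.6],"delta_rot":[0,0,0]},{"offset":[0,0,-0.6],"delta_rot":[0,0,0]},{"offset":[0,0,-0.3],"delta_rot":[0,0,0]},{"offset":[0,0,0],"delta_rot":[0,0,0]},{"offset":[0,0,0],"delta_rot":[0,0,0]}]}}

```text
time_s: 26.9
eef_pos: [0.5197, 0.3178, 0.0938]
eef_rot: [[-1.0, 0.001, 0.001], [0.001, 1.0, 0.0], [-0.001, 0.0, -1.0]]
wrist_force: [0.5, 0.1, -2.9]
grip_width: 0.063
gripper_force: 66.8
```

Request:
{"method": "send_rows", "body": {"targets": [{"offset":[0,0,-0.03],"delta_rot":[0,0,0]},{"offset":[0,0,0],"delta_rot":[0,0,0]},{"offset":[0,0,0],"delta_rot":[0,0,0]}]}}

```text
time_s: 27.28
eef_pos: [0.519, 0.3184, 0.0915]
eef_rot: [[-1.0, -0.0, 0.001], [-0.0, 1.0, 0.0], [-0.001, 0.0, -1.0]]
wrist_force: [-0.4, -0.1, -2.9]
grip_width: 0.0632
gripper_force: 66.8
```

Request:
{"method": "send_rows", "body": {"targets": [{"offset":[0,0,-0.02],"delta_rot":[0,0,0]},{"offset":[0,0,0],"delta_rot":[0,0,0]},{"offset":[0,0,0],"delta_rot":[0,0,0]}]}}

```text
time_s: 27.65
eef_pos: [0.5189, 0.3183, 0.0899]
eef_rot: [[-1.0, -0.0, -0.0], [-0.0, 1.0, 0.0], [0.0, 0.0, -1.0]]
wrist_force: [-0.7, 1.1, -2.4]
grip_width: 0.0631
gripper_force: 66.8
```

Request:
{"method": "send_rows", "body": {"targets": [{"offset":[0,0,-0.02],"delta_rot":[0,0,0]},{"offset":[0,0,0],"delta_rot":[0,0,0]},{"offset":[0,0,0],"delta_rot":[0,0,0]}]}}

```text
time_s: 28.02
eef_pos: [0.519, 0.3183, 0.0887]
eef_rot: [[-1.0, -0.0, -0.0], [-0.0, 1.0, 0.0], [0.0, 0.0, -1.0]]
wrist_force: [0.7, -0.7, -2.9]
grip_width: 0.0631
gripper_force: 66.8
```

Request:
{"method": "send_rows", "body": {"targets": [{"offset":[0,0,-0.02],"delta_rot":[0,0,0]},{"offset":[0,0,0],"delta_rot":[0,0,0]},{"offset":[0,0,0],"delta_rot":[0,0,0]}]}}

```text
time_s: 28.4
eef_pos: [0.519, 0.3184, 0.0884]
eef_rot: [[-1.0, -0.0, 0.001], [-0.0, 1.0, 0.0], [-0.001, 0.0, -1.0]]
wrist_force: [-2.1, -0.7, 6.2]
grip_width: 0.063
gripper_force: 67.3
```

Request:
{"method": "send_rows", "body": {"hand": 1, "targets": [{"offset":[0,0,0],"delta_rot":[0,0,0]},{"offset":[0,0,0],"delta_rot":[0,0,0]},{"offset":[0,0,0],"delta_rot":[0,0,0]},{"offset":[0,0,0],"delta_rot":[0,0,0]}]}}

```text
time_s: 28.9
eef_pos: [0.519, 0.3183, 0.0874]
eef_rot: [[-1.0, -0.0, -0.0], [-0.0, 1.0, 0.0], [0.0, 0.0, -1.0]]
wrist_force: [-0.1, -0.6, -0.3]
grip_width: 0.0856
gripper_force: 0.0
```

Request:
{"method": "send_rows", "body": {"targets": [{"offset":[0,0,0.3],"delta_rot":[0,0,0]},{"offset":[0,0,0.8],"delta_rot":[0,0,0]},{"offset":[0,0,0.8],"delta_rot":[0,0,0]},{"offset":[0,0,0.8],"delta_rot":[0,0,0]},{"offset":[0.03,-0.94,0],"delta_rot":[0,0,0]}]}}

```text
time_s: 29.52
eef_pos: [0.5224, 0.2644, 0.2539]
eef_rot: [[-1.0, -0.005, 0.009], [-0.005, 1.0, 0.004], [-0.009, 0.004, -1.0]]
wrist_force: [1.4, -1.3, -1.1]
grip_width: 0.0854
gripper_force: 0.0
```

Request:
{"method": "send_rows", "body": {"targets": [{"offset":[0.03,-0.94,0],"delta_rot":[0,0,0]},{"offset":[0.03,-0.94,0],"delta_rot":[0,0,0]},{"offset":[0.03,-0.94,0],"delta_rot":[0,0,0]},{"offset":[0.03,-0.94,0],"delta_rot":[0,0,0]},{"offset":[0.03,-0.94,0],"delta_rot":[0,0,0]}]}}

```text
time_s: 30.15
eef_pos: [0.5296, -0.0219, 0.2497]
eef_rot: [[-1.0, -0.0, 0.001], [-0.0, 1.0, 0.0], [-0.001, 0.0, -1.0]]
wrist_force: [0.6, 0.5, -0.3]
grip_width: 0.0853
gripper_force: 0.0
```

Request:
{"method": "send_rows", "body": {"targets": [{"offset":[0.03,-0.94,0],"delta_rot":[0,0,0]},{"offset":[0.03,-0.94,0],"delta_rot":[0,0,0]},{"offset":[0.03,-0.94,0],"delta_rot":[0,0,0]},{"offset":[0.03,-0.94,0],"delta_rot":[0,0,0]},{"offset":[0.03,-0.94,0],"delta_rot":[0,0,0]}]}}

```text
time_s: 30.78
eef_pos: [0.5386, -0.3039, 0.2495]
eef_rot: [[-1.0, -0.0, 0.0], [-0.0, 1.0, 0.0], [-0.0, 0.0, -1.0]]
wrist_force: [0.6, 0.8, 1.3]
grip_width: 0.0853
gripper_force: 0.0
```

Request:
{"method": "send_rows", "body": {"targets": [{"offset":[0.05,-0.94,0],"delta_rot":[0,0,0]},{"offset":[0,0,0],"delta_rot":[0,0,0]},{"offset":[0,0,0],"delta_rot":[0,0,0]},{"offset":[0,0,0],"delta_rot":[0,0,0]}]}}

```text
time_s: 31.28
eef_pos: [0.542, -0.3572, 0.2498]
eef_rot: [[-1.0, -0.002, 0.0], [-0.002, 1.0, 0.0], [-0.0, 0.0, -1.0]]
wrist_force: [1.0, 0.9, 0.6]
grip_width: 0.0853
gripper_force: 0.0
```

```bash
cat > m4.py <<'E'
exec(open('m2.py').read().split('print(hsv')[0])
M=win(150,218,160,232)&(z>.1)&(z<.122);circ(M,.109,"mortar")
v,u=np.nonzero(M);P=np.array([plane(d,a,b,.109) for a,b in zip(u,v)])[:,:2]
q=P-(.5188,.3182);r=np.hypot(*q.T);a=np.degrees(np.arctan2(q[:,1],q[:,0])).round(-1)
print([(int(t),r[a==t].max().round(3)) for t in np.arange(-180,180,20)])
save(d,"pics/top2.png")
w=grab("side");A=cv2.resize(w["frame"][120:190,210:320],(440,280));B=cv2.resize(w["frame"][230:400,280:480],(360,306))
im=np.zeros((306,800,3),np.uint8);im[:280,:440]=A;im[:,440:]=B;cv2.imwrite("pics/s2.png",im[...,::-1])
E
python3 m4.py
```

```text
mortar 284 [array([0.5224, 0.3167]), np.float64(0.0353)] [array([0.5198, 0.3182]), array([0.0623, 0.0686]), np.float64(134.0212)] 0.1087
[(-180, np.float64(0.031)), (-160, np.float64(0.031)), (-140, np.float64(0.033)), (-120, np.float64(0.034)), (-100, np.float64(0.031)), (-80, np.float64(0.033)), (-60, np.float64(0.033)), (-40, np.float64(0.032)), (-20, np.float64(0.031)), (0, np.float64(0.032)), (20, np.float64(0.034)), (40, np.float64(0.037)), (60, np.float64(0.032)), (80, np.float64(0.032)), (100, np.float64(0.031)), (120, np.float64(0.031)), (140, np.float64(0.031)), (160, np.float64(0.031))]
```

View pics/s2.png

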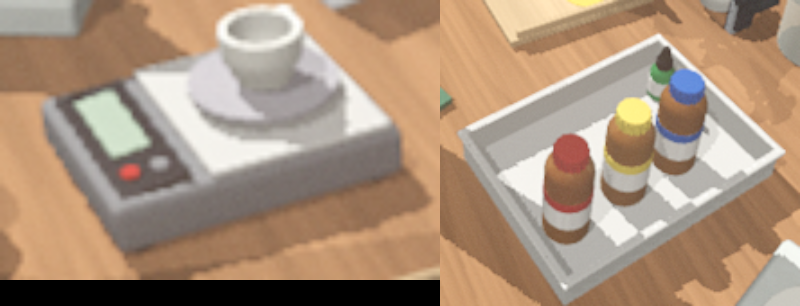

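The mortar stands upright, centred on the pan to about 1 mm. In the tray, red, yellow and blue stand in a row at about (570,190), (627,150) and (683,120), and the dropper is untouched. The bottles now go back, blue first.

Request:
{"method": "send_rows", "body": {"targets": [{"offset":[0.04,-0.02,-0.8],"delta_rot":[0,0,0]},{"offset":[0,0,-0.8],"delta_rot":[0,0,0]},{"offset":[0,0,-0.7],"delta_rot":[0,0,0]},{"offset":[0,0,-0.4],"delta_rot":[0,0,0]},{"offset":[0,0,0],"delta_rot":[0,0,0]}]}}

```text
time_s: 32.0
eef_pos: [0.5435, -0.3582, 0.0858]
eef_rot: [[-1.0, -0.001, -0.003], [-0.001, 1.0, 0.003], [0.003, 0.003, -1.0]]
wrist_force: [-0.6, 0.5, 0.6]
grip_width: 0.0854
gripper_force: 0.0
```

Request:
{"method": "send_rows", "body": {"hand": 0, "targets": [{"offset":[0,0,0],"delta_rot":[0,0,0]},{"offset":[0,0,0],"delta_rot":[0,0,0]},{"offset":[0,0,0],"delta_rot":[0,0,0]},{"offset":[0,0,0],"delta_rot":[0,0,0]},{"offset":[0,0,0],"delta_rot":[0,0,0]}]}}

```text
time_s: 32.62
eef_pos: [0.545, -0.3599, 0.0898]
eef_rot: [[-1.0, -0.0, 0.003], [-0.0, 1.0, -0.002], [-0.003, -0.002, -1.0]]
wrist_force: [-0.1, 2.3, 6.8]
grip_width: 0.0483
gripper_force: 61.7
```

Request:
{"method": "send_rows", "body": {"targets": [{"offset":[0,0,0.4],"delta_rot":[0,0,0]},{"offset":[0,0,0.8],"delta_rot":[0,0,0]},{"offset":[0,0,0.9],"delta_rot":[0,0,0]},{"offset":[0.05,0.42,0.3],"delta_rot":[0,0,0]},{"offset":[0.1,0.84,0],"delta_rot":[0,0,0]}]}}

```text
time_s: 33.25
eef_pos: [0.5532, -0.284, 0.2328]
eef_rot: [[-1.0, 0.002, 0.002], [0.002, 1.0, -0.001], [-0.002, -0.001, -1.0]]
wrist_force: [0.6, 0.9, -3.6]
grip_width: 0.0483
gripper_force: 62.7
```

Request:
{"method": "send_rows", "body": {"targets": [{"offset":[0.1,0.84,0],"delta_rot":[0,0,0]},{"offset":[0.1,0.84,0],"delta_rot":[0,0,0]},{"offset":[0.1,0.84,0],"delta_rot":[0,0,0]},{"offset":[0.1,0.84,0],"delta_rot":[0,0,0]},{"offset":[0.1,0.84,0],"delta_rot":[0,0,0]}]}}

```text
time_s: 33.88
eef_pos: [0.5821, -0.0292, 0.2306]
eef_rot: [[-1.0, -0.001, -0.002], [-0.001, 1.0, 0.001], [0.002, 0.001, -1.0]]
wrist_force: [0.4, 0.1, -2.0]
grip_width: 0.0483
gripper_force: 62.7
```

Request:
{"method": "send_rows", "body": {"targets": [{"offset":[0.1,0.84,0],"delta_rot":[0,0,0]},{"offset":[0.05,0.42,0],"delta_rot":[0,0,0]},{"offset":[0,0,0],"delta_rot":[0,0,0]},{"offset":[0,0,0],"delta_rot":[0,0,0]}]}}

```text
time_s: 34.38
eef_pos: [0.5914, 0.0436, 0.2309]
eef_rot: [[-1.0, -0.001, -0.002], [-0.001, 1.0, -0.0], [0.002, -0.0, -1.0]]
wrist_force: [-0.0, 0.2, -1.3]
grip_width: 0.0483
gripper_force: 62.8
```

Request:
{"method": "send_rows", "body": {"targets": [{"offset":[0.02,0.03,-0.8],"delta_rot":[0,0,0]},{"offset":[0,0,-0.8],"delta_rot":[0,0,0]},{"offset":[0,0,-0.4],"delta_rot":[0,0,0]},{"offset":[0,0,-0.15],"delta_rot":[0,0,0]},{"offset":[0,0,0],"delta_rot":[0,0,0]}]}}

```text
time_s: 35.0
eef_pos: [0.5934, 0.0447, 0.1026]
eef_rot: [[-1.0, 0.001, -0.0], [0.001, 1.0, 0.0], [0.0, 0.0, -1.0]]
wrist_force: [0.6, -0.2, -2.4]
grip_width: 0.0479
gripper_force: 62.8
```

Request:
{"method": "send_rows", "body": {"targets": [{"offset":[0,0,0],"delta_rot":[0,0,0]},{"offset":[0,0,-0.02],"delta_rot":[0,0,0]},{"offset":[0,0,0],"delta_rot":[0,0,0]}]}}

```text
time_s: 35.38
eef_pos: [0.5936, 0.0454, 0.1019]
eef_rot: [[-1.0, -0.0, 0.001], [-0.0, 1.0, 0.0], [-0.001, 0.0, -1.0]]
wrist_force: [0.4, -0.5, -2.3]
grip_width: 0.0481
gripper_force: 62.8
```

Request:
{"method": "send_rows", "body": {"targets": [{"offset":[0,0,-0.02],"delta_rot":[0,0,0]},{"offset":[0,0,0],"delta_rot":[0,0,0]},{"offset":[0,0,0],"delta_rot":[0,0,0]}]}}

```text
time_s: 35.75
eef_pos: [0.5934, 0.0453, 0.1001]
eef_rot: [[-1.0, -0.0, -0.0], [-0.0, 1.0, 0.0], [0.0, 0.0, -1.0]]
wrist_force: [-0.2, 0.2, -3.6]
grip_width: 0.0482
gripper_force: 62.8
```

Request:
{"method": "send_rows", "body": {"targets": [{"offset":[0,0,-0.025],"delta_rot":[0,0,0]},{"offset":[0,0,0],"delta_rot":[0,0,0]},{"offset":[0,0,0],"delta_rot":[0,0,0]}]}}

```text
time_s: 36.12
eef_pos: [0.5934, 0.0453, 0.0986]
eef_rot: [[-1.0, -0.0, -0.0], [-0.0, 1.0, 0.0], [0.0, 0.0, -1.0]]
wrist_force: [-0.2, -0.2, -2.1]
grip_width: 0.048
gripper_force: 62.8
```

Request:
{"method": "send_rows", "body": {"targets": [{"offset":[0,0,-0.02],"delta_rot":[0,0,0]},{"offset":[0,0,0],"delta_rot":[0,0,0]},{"offset":[0,0,0],"delta_rot":[0,0,0]}]}}

```text
time_s: 36.5
eef_pos: [0.5936, 0.0453, 0.0979]
eef_rot: [[-1.0, -0.0, 0.001], [-0.0, 1.0, 0.0], [-0.001, 0.0, -1.0]]
wrist_force: [-1.4, 0.8, 2.7]
grip_width: 0.0478
gripper_force: 63.1
```

Request:
{"method": "send_rows", "body": {"hand": 1, "targets": [{"offset":[0,0,-0.01],"delta_rot":[0,0,0]},{"offset":[0,0,0],"delta_rot":[0,0,0]},{"offset":[0,0,0],"delta_rot":[0,0,0]},{"offset":[0,0,0],"delta_rot":[0,0,0]}]}}

```text
time_s: 37.0
eef_pos: [0.5934, 0.0453, 0.0968]
eef_rot: [[-1.0, -0.0, -0.0], [-0.0, 1.0, 0.0], [0.0, 0.0, -1.0]]
wrist_force: [0.4, 0.5, 0.6]
grip_width: 0.0855
gripper_force: 0.0
```

Request:
{"method": "send_rows", "body": {"targets": [{"offset":[0,0,0.4],"delta_rot":[0,0,0]},{"offset":[0,0,0.8],"delta_rot":[0,0,0]},{"offset":[0,0,0.8],"delta_rot":[0,0,0]},{"offset":[0,0,0.55],"delta_rot":[0,0,0]},{"offset":[-0.25,-0.86,0],"delta_rot":[0,0,0]}]}}

```text
time_s: 37.62
eef_pos: [0.5801, -0.0045, 0.253]
eef_rot: [[-1.0, -0.005, 0.007], [-0.005, 1.0, -0.0], [-0.007, -0.0, -1.0]]
wrist_force: [0.9, -0.3, -0.2]
grip_width: 0.0855
gripper_force: 0.0
```

Request:
{"method": "send_rows", "body": {"targets": [{"offset":[-0.25,-0.86,0],"delta_rot":[0,0,0]},{"offset":[-0.25,-0.86,0],"delta_rot":[0,0,0]},{"offset":[-0.25,-0.86,0],"delta_rot":[0,0,0]},{"offset":[-0.25,-0.86,0],"delta_rot":[0,0,0]},{"offset":[-0.25,-0.86,0],"delta_rot":[0,0,0]}]}}

```text
time_s: 38.25
eef_pos: [0.5027, -0.2659, 0.25]
eef_rot: [[-1.0, -0.0, 0.0], [-0.0, 1.0, 0.0], [-0.0, 0.0, -1.0]]
wrist_force: [1.0, -0.7, 0.1]
grip_width: 0.0854
gripper_force: 0.0
```

Request:
{"method": "send_rows", "body": {"targets": [{"offset":[-0.25,-0.86,0],"delta_rot":[0,0,0]},{"offset":[-0.26,-0.84,0],"delta_rot":[0,0,0]},{"offset":[0,0,0],"delta_rot":[0,0,0]},{"offset":[0,0,0],"delta_rot":[0,0,0]}]}}

```text
time_s: 38.75
eef_pos: [0.4727, -0.3659, 0.2496]
eef_rot: [[-1.0, 0.0, -0.0], [0.0, 1.0, 0.001], [0.0, 0.001, -1.0]]
wrist_force: [0.5, -0.4, -0.6]
grip_width: 0.0854
gripper_force: 0.0
```

Request:
{"method": "send_rows", "body": {"targets": [{"offset":[0,0,-0.8],"delta_rot":[0,0,0]},{"offset":[0,0,-0.8],"delta_rot":[0,0,0]},{"offset":[0,0,-0.7],"delta_rot":[0,0,0]},{"offset":[0,0,-0.4],"delta_rot":[0,0,0]},{"offset":[0,0,0],"delta_rot":[0,0,0]}]}}

```text
time_s: 39.38
eef_pos: [0.4726, -0.3639, 0.0863]
eef_rot: [[-1.0, -0.002, -0.003], [-0.002, 1.0, 0.003], [0.003, 0.003, -1.0]]
wrist_force: [0.8, 1.1, 0.3]
grip_width: 0.0859
gripper_force: 0.0
```

Request:
{"method": "send_rows", "body": {"hand": 0, "targets": [{"offset":[0,0,0],"delta_rot":[0,0,0]},{"offset":[0,0,0],"delta_rot":[0,0,0]},{"offset":[0,0,0],"delta_rot":[0,0,0]},{"offset":[0,0,0],"delta_rot":[0,0,0]},{"offset":[0,0,0],"delta_rot":[0,0,0]}]}}

```text
time_s: 40.0
eef_pos: [0.4736, -0.3669, 0.0899]
eef_rot: [[-1.0, -0.0, 0.003], [-0.0, 1.0, -0.002], [-0.003, -0.002, -1.0]]
wrist_force: [-0.0, 0.1, 6.0]
grip_width: 0.0481
gripper_force: 61.9
```

Request:
{"method": "send_rows", "body": {"targets": [{"offset":[0,0,0.4],"delta_rot":[0,0,0]},{"offset":[0,0,0.8],"delta_rot":[0,0,0]},{"offset":[0,0,0.9],"delta_rot":[0,0,0]},{"offset":[0.16,0.4,0.3],"delta_rot":[0,0,0]},{"offset":[0.33,0.8,0],"delta_rot":[0,0,0]}]}}

```text
time_s: 40.62
eef_pos: [0.5026, -0.2955, 0.2345]
eef_rot: [[-1.0, 0.003, 0.004], [0.003, 1.0, -0.003], [-0.004, -0.003, -1.0]]
wrist_force: [0.7, 0.5, -1.8]
grip_width: 0.0481
gripper_force: 62.6
```

Request:
{"method": "send_rows", "body": {"targets": [{"offset":[0.33,0.8,0],"delta_rot":[0,0,0]},{"offset":[0.33,0.8,0],"delta_rot":[0,0,0]},{"offset":[0.33,0.8,0],"delta_rot":[0,0,0]},{"offset":[0.33,0.8,0],"delta_rot":[0,0,0]},{"offset":[0.16,0.4,0],"delta_rot":[0,0,0]}]}}

```text
time_s: 41.25
eef_pos: [0.5914, -0.0755, 0.2323]
eef_rot: [[-1.0, -0.003, 0.001], [-0.003, 1.0, 0.0], [-0.001, 0.0, -1.0]]
wrist_force: [0.7, -0.6, -1.8]
grip_width: 0.0486
gripper_force: 62.6
```

Request:
{"method": "send_rows", "body": {"targets": [{"offset":[0,0,0],"delta_rot":[0,0,0]},{"offset":[0,0,0],"delta_rot":[0,0,0]},{"offset":[0,0,0],"delta_rot":[0,0,0]}]}}

```text
time_s: 41.62
eef_pos: [0.5906, -0.0795, 0.232]
eef_rot: [[-1.0, 0.001, -0.0], [0.001, 1.0, -0.0], [0.0, -0.0, -1.0]]
wrist_force: [0.3, 0.0, -1.3]
grip_width: 0.048
gripper_force: 62.6
```

Request:
{"method": "send_rows", "body": {"targets": [{"offset":[0,0.01,-0.8],"delta_rot":[0,0,0]},{"offset":[0,0,-0.8],"delta_rot":[0,0,0]},{"offset":[0,0,-0.4],"delta_rot":[0,0,0]},{"offset":[0,0,-0.18],"delta_rot":[0,0,0]},{"offset":[0,0,0],"delta_rot":[0,0,0]}]}}

```text
time_s: 42.25
eef_pos: [0.5909, -0.0783, 0.101]
eef_rot: [[-1.0, 0.001, -0.0], [0.001, 1.0, 0.0], [0.0, 0.0, -1.0]]
wrist_force: [-0.5, 0.6, -1.2]
grip_width: 0.0484
gripper_force: 62.6
```

Request:
{"method": "send_rows", "body": {"targets": [{"offset":[0,0,0],"delta_rot":[0,0,0]},{"offset":[0,0,-0.02],"delta_rot":[0,0,0]},{"offset":[0,0,0],"delta_rot":[0,0,0]}]}}

```text
time_s: 42.62
eef_pos: [0.5912, -0.0777, 0.1004]
eef_rot: [[-1.0, -0.0, 0.001], [-0.0, 1.0, -0.0], [-0.001, -0.0, -1.0]]
wrist_force: [-0.1, -0.8, -1.5]
grip_width: 0.0479
gripper_force: 62.6
```

Request:
{"method": "send_rows", "body": {"targets": [{"offset":[0,0,-0.02],"delta_rot":[0,0,0]},{"offset":[0,0,0],"delta_rot":[0,0,0]},{"offset":[0,0,0],"delta_rot":[0,0,0]}]}}

```text
time_s: 43.0
eef_pos: [0.5909, -0.0777, 0.0986]
eef_rot: [[-1.0, -0.0, -0.0], [-0.0, 1.0, 0.0], [0.0, 0.0, -1.0]]
wrist_force: [-0.4, 0.5, -2.1]
grip_width: 0.0486
gripper_force: 62.6
```

Request:
{"method": "send_rows", "body": {"targets": [{"offset":[-0.01,-0.01,-0.015],"delta_rot":[0,0,0]},{"offset":[0,0,0],"delta_rot":[0,0,0]},{"offset":[0,0,0],"delta_rot":[0,0,0]}]}}

```text
time_s: 43.38
eef_pos: [0.5905, -0.0783, 0.0979]
eef_rot: [[-1.0, -0.0, 0.0], [-0.0, 1.0, 0.0], [-0.0, 0.0, -1.0]]
wrist_force: [0.7, 0.2, 0.2]
grip_width: 0.0486
gripper_force: 62.7
```

Request:
{"method": "send_rows", "body": {"targets": [{"offset":[0,0,-0.01],"delta_rot":[0,0,0]},{"offset":[0,0,0],"delta_rot":[0,0,0]},{"offset":[0,0,0],"delta_rot":[0,0,0]}]}}

```text
time_s: 43.75
eef_pos: [0.5906, -0.0783, 0.0979]
eef_rot: [[-1.0, -0.0, 0.001], [-0.0, 1.0, -0.0], [-0.001, -0.0, -1.0]]
wrist_force: [-1.3, 0.7, 4.7]
grip_width: 0.0483
gripper_force: 63.3
```

Request:
{"method": "send_rows", "body": {"hand": 1, "targets": [{"offset":[0,0,0],"delta_rot":[0,0,0]},{"offset":[0,0,0],"delta_rot":[0,0,0]},{"offset":[0,0,0],"delta_rot":[0,0,0]},{"offset":[0,0,0],"delta_rot":[0,0,0]}]}}

```text
time_s: 44.25
eef_pos: [0.5903, -0.0783, 0.097]
eef_rot: [[-1.0, -0.0, -0.0], [-0.0, 1.0, 0.0], [0.0, 0.0, -1.0]]
wrist_force: [0.3, 1.1, 0.4]
grip_width: 0.0854
gripper_force: 0.0
```

Request:
{"method": "send_rows", "body": {"targets": [{"offset":[0,0,0.4],"delta_rot":[0,0,0]},{"offset":[0,0,0.8],"delta_rot":[0,0,0]},{"offset":[0,0,0.8],"delta_rot":[0,0,0]},{"offset":[0,0,0.55],"delta_rot":[0,0,0]},{"offset":[-0.54,-0.82,0],"delta_rot":[0,0,0]}]}}

```text
time_s: 44.88
eef_pos: [0.5602, -0.1262, 0.2532]
eef_rot: [[-1.0, -0.005, 0.007], [-0.005, 1.0, -0.002], [-0.007, -0.002, -1.0]]
wrist_force: [0.0, -1.6, 0.2]
grip_width: 0.0856
gripper_force: 0.0
```

Request:
{"method": "send_rows", "body": {"targets": [{"offset":[-0.54,-0.82,0],"delta_rot":[0,0,0]},{"offset":[-0.54,-0.82,0],"delta_rot":[0,0,0]},{"offset":[-0.55,-0.83,0],"delta_rot":[0,0,0]},{"offset":[-0.55,-0.83,0],"delta_rot":[0,0,0]},{"offset":[-0.55,-0.83,0],"delta_rot":[0,0,0]}]}}

```text
time_s: 45.5
eef_pos: [0.3929, -0.3767, 0.2503]
eef_rot: [[-1.0, -0.0, 0.0], [-0.0, 1.0, -0.0], [-0.0, -0.0, -1.0]]
wrist_force: [0.8, -0.0, 0.6]
grip_width: 0.0854
gripper_force: 0.0
```

Request:
{"method": "send_rows", "body": {"targets": [{"offset":[0,0,0],"delta_rot":[0,0,0]},{"offset":[0,0,0],"delta_rot":[0,0,0]}]}}

```text
time_s: 45.75
eef_pos: [0.3942, -0.3749, 0.25]
eef_rot: [[-1.0, 0.0, 0.0], [0.0, 1.0, 0.001], [-0.0, 0.001, -1.0]]
wrist_force: [0.3, 0.2, 0.1]
grip_width: 0.0854
gripper_force: 0.0
```

Request:
{"method": "send_rows", "body": {"targets": [{"offset":[0,0,-0.8],"delta_rot":[0,0,0]},{"offset":[0,0,-0.8],"delta_rot":[0,0,0]},{"offset":[0,0,-0.7],"delta_rot":[0,0,0]},{"offset":[0,0,-0.4],"delta_rot":[0,0,0]},{"offset":[0,0,0],"delta_rot":[0,0,0]}]}}

```text
time_s: 46.38
eef_pos: [0.3945, -0.373, 0.0866]
eef_rot: [[-1.0, -0.003, -0.002], [-0.003, 1.0, 0.003], [0.002, 0.003, -1.0]]
wrist_force: [-0.3, -0.4, -0.3]
grip_width: 0.0855
gripper_force: 0.0
```

Request:
{"method": "send_rows", "body": {"hand": 0, "targets": [{"offset":[0,0,0],"delta_rot":[0,0,0]},{"offset":[0,0,0],"delta_rot":[0,0,0]},{"offset":[0,0,0],"delta_rot":[0,0,0]},{"offset":[0,0,0],"delta_rot":[0,0,0]},{"offset":[0,0,0],"delta_rot":[0,0,0]}]}}

```text
time_s: 47.0
eef_pos: [0.3949, -0.376, 0.09]
eef_rot: [[-1.0, 0.0, 0.002], [-0.0, 1.0, -0.003], [-0.002, -0.003, -1.0]]
wrist_force: [-0.1, 0.0, 5.7]
grip_width: 0.0484
gripper_force: 61.0
```

Request:
{"method": "send_rows", "body": {"targets": [{"offset":[0,0,0.4],"delta_rot":[0,0,0]},{"offset":[0,0,0.8],"delta_rot":[0,0,0]},{"offset":[0,0,0.9],"delta_rot":[0,0,0]},{"offset":[0.15,0.43,0.3],"delta_rot":[0,0,0]},{"offset":[0.29,0.85,0],"delta_rot":[0,0,0]}]}}

```text
time_s: 47.62
eef_pos: [0.4211, -0.2995, 0.2346]
eef_rot: [[-1.0, 0.003, 0.004], [0.003, 1.0, -0.004], [-0.004, -0.004, -1.0]]
wrist_force: [1.0, 0.0, -3.4]
grip_width: 0.0482
gripper_force: 62.9
```

Request:
{"method": "send_rows", "body": {"targets": [{"offset":[0.29,0.85,0],"delta_rot":[0,0,0]},{"offset":[0.29,0.85,0],"delta_rot":[0,0,0]},{"offset":[0.29,0.85,0],"delta_rot":[0,0,0]},{"offset":[0.29,0.85,0],"delta_rot":[0,0,0]},{"offset":[0.29,0.85,0],"delta_rot":[0,0,0]}]}}

```text
time_s: 48.25
eef_pos: [0.5077, -0.0417, 0.2328]
eef_rot: [[-1.0, -0.0, 0.001], [-0.0, 1.0, -0.0], [-0.001, -0.0, -1.0]]
wrist_force: [-0.2, -0.8, -3.4]
grip_width: 0.0484
gripper_force: 62.9
```

Request:
{"method": "send_rows", "body": {"targets": [{"offset":[0.15,0.43,0],"delta_rot":[0,0,0]},{"offset":[0,0,0],"delta_rot":[0,0,0]},{"offset":[0,0,0],"delta_rot":[0,0,0]},{"offset":[0,0,0],"delta_rot":[0,0,0]}]}}

```text
time_s: 48.75
eef_pos: [0.5163, -0.0187, 0.2323]
eef_rot: [[-1.0, 0.001, 0.0], [0.001, 1.0, -0.0], [-0.0, -0.0, -1.0]]
wrist_force: [-0.5, -0.9, -3.6]
grip_width: 0.0483
gripper_force: 63.0
```

Request:
{"method": "send_rows", "body": {"targets": [{"offset":[0.01,0.02,-0.8],"delta_rot":[0,0,0]},{"offset":[0,0,-0.8],"delta_rot":[0,0,0]},{"offset":[0,0,-0.4],"delta_rot":[0,0,0]},{"offset":[0,0,-0.18],"delta_rot":[0,0,0]},{"offset":[0,0,0],"delta_rot":[0,0,0]}]}}

```text
time_s: 49.38
eef_pos: [0.5172, -0.0171, 0.1013]
eef_rot: [[-1.0, 0.001, -0.0], [0.001, 1.0, 0.0], [0.0, 0.0, -1.0]]
wrist_force: [-0.4, 0.2, -2.6]
grip_width: 0.0484
gripper_force: 63.0
```

Request:
{"method": "send_rows", "body": {"targets": [{"offset":[0,0,0],"delta_rot":[0,0,0]},{"offset":[0,0,-0.02],"delta_rot":[0,0,0]},{"offset":[0,0,0],"delta_rot":[0,0,0]}]}}

```text
time_s: 49.75
eef_pos: [0.5174, -0.0165, 0.1007]
eef_rot: [[-1.0, -0.0, 0.001], [-0.0, 1.0, -0.0], [-0.001, -0.0, -1.0]]
wrist_force: [0.4, 0.3, -3.2]
grip_width: 0.0482
gripper_force: 63.0
```

Request:
{"method": "send_rows", "body": {"targets": [{"offset":[0,0,-0.02],"delta_rot":[0,0,0]},{"offset":[0,0,0],"delta_rot":[0,0,0]},{"offset":[0,0,0],"delta_rot":[0,0,0]}]}}

```text
time_s: 50.12
eef_pos: [0.5171, -0.0165, 0.0989]
eef_rot: [[-1.0, -0.0, -0.0], [-0.0, 1.0, 0.0], [0.0, 0.0, -1.0]]
wrist_force: [-0.4, -0.0, -2.4]
grip_width: 0.0482
gripper_force: 63.0
```

Request:
{"method": "send_rows", "body": {"targets": [{"offset":[-0.01,-0.01,-0.02],"delta_rot":[0,0,0]},{"offset":[0,0,0],"delta_rot":[0,0,0]},{"offset":[0,0,0],"delta_rot":[0,0,0]}]}}

```text
time_s: 50.5
eef_pos: [0.5169, -0.017, 0.0981]
eef_rot: [[-1.0, -0.0, 0.001], [-0.0, 1.0, 0.0], [-0.001, 0.0, -1.0]]
wrist_force: [0.2, 1.2, 1.9]
grip_width: 0.0484
gripper_force: 63.3
```

Request:
{"method": "send_rows", "body": {"targets": [{"offset":[0,0,-0.01],"delta_rot":[0,0,0]},{"offset":[0,0,0],"delta_rot":[0,0,0]},{"offset":[0,0,0],"delta_rot":[0,0,0]}]}}

```text
time_s: 50.88
eef_pos: [0.5171, -0.0171, 0.098]
eef_rot: [[-1.0, -0.0, 0.002], [-0.0, 1.0, 0.0], [-0.002, 0.0, -1.0]]
wrist_force: [0.7, 1.0, 7.2]
grip_width: 0.0485
gripper_force: 63.7
```

Red is seated, so I'll release, retreat clear of the board and check.

Request:
{"method": "send_rows", "body": {"hand": 1, "targets": [{"offset":[0,0,0],"delta_rot":[0,0,0]},{"offset":[0,0,0],"delta_rot":[0,0,0]},{"offset":[0,0,0],"delta_rot":[0,0,0]},{"offset":[0,0,0],"delta_rot":[0,0,0]}]}}

```text
time_s: 51.38
eef_pos: [0.5165, -0.0171, 0.097]
eef_rot: [[-1.0, -0.0, -0.0], [-0.0, 1.0, 0.0], [0.0, 0.0, -1.0]]
wrist_force: [0.6, 0.6, 0.9]
grip_width: 0.0856
gripper_force: 0.0
```

Request:
{"method": "send_rows", "body": {"targets": [{"offset":[0,0,0.4],"delta_rot":[0,0,0]},{"offset":[0,0,0.8],"delta_rot":[0,0,0]},{"offset":[0,0,0.8],"delta_rot":[0,0,0]},{"offset":[0,0,0.6],"delta_rot":[0,0,0]},{"offset":[-0.3,-0.8,0],"delta_rot":[0,0,0]}]}}

```text
time_s: 52.0
eef_pos: [0.5005, -0.0641, 0.2562]
eef_rot: [[-1.0, -0.005, 0.007], [-0.005, 1.0, -0.001], [-0.007, -0.001, -1.0]]
wrist_force: [0.2, -1.7, -0.9]
grip_width: 0.0859
gripper_force: 0.0
```

Request:
{"method": "send_rows", "body": {"targets": [{"offset":[-0.3,-0.8,0],"delta_rot":[0,0,0]},{"offset":[-0.3,-0.8,0],"delta_rot":[0,0,0]},{"offset":[-0.3,-0.8,0],"delta_rot":[0,0,0]},{"offset":[-0.3,-0.8,0],"delta_rot":[0,0,0]},{"offset":[0,0,0],"delta_rot":[0,0,0]}]}}

```text
time_s: 52.62
eef_pos: [0.4253, -0.2599, 0.2529]
eef_rot: [[-1.0, 0.005, -0.0], [0.005, 1.0, -0.0], [0.0, -0.0, -1.0]]
wrist_force: [0.6, 0.9, -0.2]
grip_width: 0.0858
gripper_force: 0.0
```

```bash
cat > m5.py <<'E'
exec(open('m2.py').read().split('print(hsv')[0])
col["yellow"]=(H>20)&(H<33)&(S>125)
for n,w in(("red",win(295,345,175,225)),("blue",win(270,318,150,195)),("yellow",win(325,366,145,200))):
    circ(col[n]&w&(z>.12),.142,n)
w=grab("side")["frame"]
cv2.imwrite("pics/end.png",np.hstack([cv2.resize(d["frame"][120:290,140:380],(400,283)),cv2.resize(w[110:252,220:420],(400,283))])[...,::-1])
print(robot.read_state()["eef_pos"])
E
python3 m5.py
```

```text
red 186 [array([ 0.5132, -0.0152]), np.float64(0.0232)] [array([ 0.5137, -0.0157]), array([0.0335, 0.0462]), np.float64(47.303)] 0.1421
blue 176 [array([0.5775, 0.0423]), np.float64(0.0312)] [array([0.5788, 0.0395]), array([0.0384, 0.0635]), np.float64(121.4526)] 0.1422
yellow 187 [array([ 0.5764, -0.0726]), np.float64(0.0305)] [array([ 0.5776, -0.0722]), array([0.037, 0.063]), np.float64(60.4866)] 0.1418
[ 0.42630876 -0.25714584  0.2529283 ]
```

View pics/end.png

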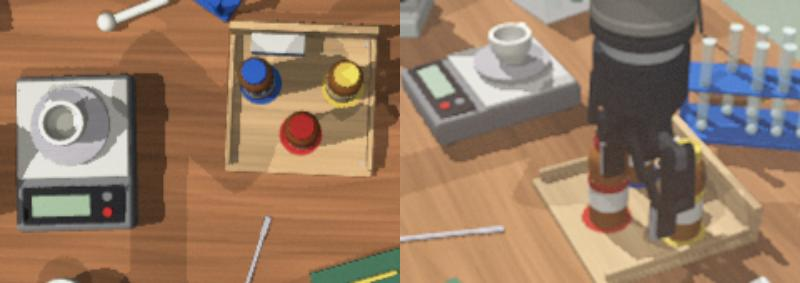

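All three bottles stand upright on their own discs and the mortar is on the pan. Stray label pixels skewed the cap circles, so I'll refit on the largest blob.

```bash
sed -i 's/^    circ(col\[n\].*/    m=cv2.morphologyEx((col[n]\&w\&(z>.137)).astype(np.uint8),cv2.MORPH_OPEN,np.ones((3,3)));l=cv2.connectedComponentsWithStats(m);circ(l[1]==1+np.argmax(l[2][1:,4]),.142,n)/' m5.py; python3 m5.py
```

```text
red 169 [array([ 0.5166, -0.0185]), np.float64(0.017)] [array([ 0.5166, -0.0186]), array([0.0317, 0.0334]), np.float64(97.7984)] 0.142
blue 165 [array([0.5915, 0.0474]), np.float64(0.017)] [array([0.5914, 0.0473]), array([0.0313, 0.0336]), np.float64(165.7313)] 0.1419
yellow 172 [array([ 0.5888, -0.0785]), np.float64(0.0172)] [array([ 0.5886, -0.0781]), array([0.0319, 0.0329]), np.float64(104.9458)] 0.1422
[ 0.42685711 -0.25614001  0.25308304]
```

```bash
python3 -c "
from rig import robot
print(robot.finish_job())"
```

```text
the job is handed in; nothing more can be done
None
```

The job is handed in: the mortar stands upright within about 1 mm of the pan's centre, all three bottles are back on their own discs to within about 2.5 mm, and the dropper bottle was never touched.

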